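# Load seed stubs for a puncture test

## Robot

A 6-joint arm with a two-finger parallel gripper is mounted at the origin on the work surface. World frame = base frame: x ahead of the robot, y to its left, z up, the work surface at z = 0. Lengths are in mm, angles in degrees, forces in N, time in s.
With the tool pointing down it reaches from about 350 to 850 mm from the base axis. Payload 8.1 kg.
Tool frame: the origin (TCP) lies where the fingers leave the gripper's body, on its centre line; the fingertips stand 73 mm ahead of it and the grasp point (between the pads) lies 54 mm ahead of it; z points along the fingers, y is the line along which they close (so a half turn about z gives the same grasp; the last joint's range is limited). The gripper opens to 85 mm and grips with 20 to 120 N. Pads are 22 mm wide; open, the fingers measure 114 mm over their backs; the gripper's body (76 mm by 85 mm) begins 54 mm behind the grasp point. The pads swing forward as they close: fully open they stand 13 mm farther back than shut.
Start: joints at [63.633, 7.471, 85.268, -0, 87.261, -4.893], TCP at [219.631, 558.362, 303.892] pointing down, gripper open.
Joint ranges: [-169.43, 169.43], [-51.17, 129.36], [1.28, 143.12], [-76.62, 256.62], [0, 156.53], [-152.29, 152.29]. Speed limits (degrees/s): [136.94, 136.94, 159.86, 180, 180, 180].

## Interface

Orientations are given as [roll, pitch, yaw] about the fixed x, y, z axes, in that order (R = Rz(yaw) Ry(pitch) Rx(roll)).
In Python, from bench import sense, optics, r gives the robot as it stands.
- The arm moves only by the tool servo_tool, never from a script. Its argument "plan" is a list that holds one entry, the list of rows, each a list of 5 numbers: the shift along the world's x, y, z in m, then the turn about the world's z in degrees, then the finger opening in m, from 0 to 0.0854. A call has 1 to 10 rows; each row shifts and turns the commanded pose from where the row before left it; what a row does not reach is not made up. A row lasts 1/10 s, in which the tool goes at most 50 mm and 8.59 degrees, less where a joint would pass 70% of its speed; a pose out of reach is approached as far as the arm can. A call is refused whole if a number of a shift passes 0.05 or a number of a turn 8.59, either way. A call with a gripper value outside its range is refused whole. The fingers move at their own pace and stop on an object; "force" is the grip in N (left out, the last holds). Time passes only in rows, so rows that do not move let the fingers close. It gives the time, the measured TCP pose, the force, the opening and the grip force at its end, in the units of the state.
- sense(): the state, without advancing time (a new reading comes with each control period).
- optics.snapshot(name): name is "side" or "top" or "wrist"; returns a dict with "frame" (384x512x3 uint8, blue, green, red), "fx", "fy", "cx", "cy" (pixels), "dist_coeffs" ([k1, k2, p1, p2, k3] as OpenCV has them; the pictures are not rectified), "cam_to_world" (4x4, takes a point from camera to world coordinates). Camera axes: x right, y down, z forward; pixel columns grow to the right and rows downward; lengths in mm; the calibration is good to about 2 mm. A picture is of the moment at which its call begins. There is no depth.
- r.hand_in(): hands the job in; it is judged then, once.
The state is a dict: "time": time; "joint_pos": joint angles; "qd": joint speeds; "joint_efforts": joint torques, N m; "tool_pos": TCP position; "tcp_rot": TCP orientation; "ft_force": force on the tool from outside, world axes, zero at the start; "wrist_torque": the same for the moment, N m; "finger_gap": finger opening in mm; "grip_force": force on a finger pad.
Only numpy, scipy, OpenCV 4.12 (cv2) and the standard library are available. Lean on these libraries where they do the work, as an engineer would, in place of code of your own. Each camera call takes 0.05 s, during which the arm holds its last target. There are 200 camera calls.

## Task

Set up the seed puncture tester. While the white carrier is still well clear of the needle, move every seed stub from the blue rack into a hole of the carrier, each pressed fully home and one of them in the red-ringed hole, then slide the carrier along the bed, without lifting it off, until the seed in the ringed hole sits right under the needle's tip. Put the empty rack flat in the open drawer and shut the drawer; nothing may touch the needle, and leave the beaker and the jar where they stand.

Things in the scene. Friction and masses are not known exactly. Their poses are not given: they have to be found in the camera images.
- tester: puncture tester, fixed (place and yaw vary). Origin on the bench straight below the needle tip, z up. Flat metal bed without lip, top 25 mm above the bench, from x -120 to 120 and y -365 to 160 mm. Grey column x -45 to 45, y 90 to 160 mm, 425 mm tall. White crosshead x -35 to 35, y -25 to 90 mm, underside 270 mm above the bench; 40 mm wide load cell below it down to 240 mm
- needle: fixed needle and its rod, hanging from the crosshead; must not be touched. Origin: the needle's tip, 104 mm above the bench, 79 mm above the bed. Needle 3 mm thick; a 12 mm rod starts 38 mm above the tip, a 19 mm dark chuck 86 mm above it. The seed on a fully home stub passes 8.5 mm below the tip
- carrier: loose white plastic block on the bed, 50 mm (its x) by 180 mm (its y) by 40 mm tall, about 0.5 kg. Origin: centre of its underside; z up. Five plain round blind holes, 13 mm diameter, 25 mm deep, sharp-edged, along its y at 72 (red ring round it; the end towards the needle), 36, 0, -36, -72 mm. Fully home, a stub's head rests on the top face, its origin 18 mm above the carrier's
- carrier_hole0 (a point): mouth centre, level with the carrier's top face, of the red-ringed hole
- carrier_hole1 (a point): mouth centre, level with the carrier's top face, of the second hole
- carrier_hole2 (a point): mouth centre, level with the carrier's top face, of the third hole
- carrier_hole3 (a point): mouth centre, level with the carrier's top face, of the fourth hole
- carrier_hole4 (a point): mouth centre, level with the carrier's top face, of the fifth hole, farthest from the ringed one
- stub0: aluminium specimen stub, one of 3 to 5 alike (absent: None), standing in a rack slot at the start. Plain round pin 12 mm diameter, 22 mm long, flat sharp-edged end, below a knurled head 22 mm diameter, 24 mm tall, with a yellow-brown 9 mm seed glued on top (52.5 mm overall). 0.05 kg. Origin: centre of the pin's lower end; own z points up to the seed
- stub1: aluminium specimen stub, one of 3 to 5 alike (absent: None), standing in a rack slot at the start. Plain round pin 12 mm diameter, 22 mm long, flat sharp-edged end, below a knurled head 22 mm diameter, 24 mm tall, with a yellow-brown 9 mm seed glued on top (52.5 mm overall). 0.05 kg. Origin: centre of the pin's lower end; own z points up to the seed
- stub2: aluminium specimen stub, one of 3 to 5 alike (absent: None), standing in a rack slot at the start. Plain round pin 12 mm diameter, 22 mm long, flat sharp-edged end, below a knurled head 22 mm diameter, 24 mm tall, with a yellow-brown 9 mm seed glued on top (52.5 mm overall). 0.05 kg. Origin: centre of the pin's lower end; own z points up to the seed
- stub3: aluminium specimen stub, one of 3 to 5 alike (absent: None), standing in a rack slot at the start. Plain round pin 12 mm diameter, 22 mm long, flat sharp-edged end, below a knurled head 22 mm diameter, 24 mm tall, with a yellow-brown 9 mm seed glued on top (52.5 mm overall). 0.05 kg. Origin: centre of the pin's lower end; own z points up to the seed
- stub4: aluminium specimen stub, one of 3 to 5 alike (absent: None), standing in a rack slot at the start. Plain round pin 12 mm diameter, 22 mm long, flat sharp-edged end, below a knurled head 22 mm diameter, 24 mm tall, with a yellow-brown 9 mm seed glued on top (52.5 mm overall). 0.05 kg. Origin: centre of the pin's lower end; own z points up to the seed
- rack: loose blue plastic storage rack, 150 mm (its x) by 42 mm (its y) by 34 mm tall, 0.2 kg, five square 15 mm slots along its x at 60, 30, 0, -30, -60 mm; a stub stands loosely in a slot, its head resting on the rack's top, its origin 12 mm above the rack's. Origin: centre of its underside; z up
- drawer_floor (a point): point on the drawer's inner floor, 40 mm behind the inner face of its front and midway across, moving with it; x points into the fixed drawer unit (the drawer opens to -x), z up. Inside 235 mm (x -40 to 195) by 192 mm (y), side walls 56 mm above this floor, front panel 66 mm. From x = -40 mm to the opening minus 46 mm it is open from above; the rest lies under the unit's top, 100 mm above the bench
- drawer_handle (a point): middle of the drawer's bar handle (110 mm long along y, 35 mm in front of the front panel), moving with the drawer; same axes as the drawer floor; push it to +x to shut the drawer
- drawer (a joint): opening of the drawer in m: 0 shut, about 0.15 to 0.19 at the start, 0.197 at most; it slides with about 1 N of friction and stays where it is left
- beaker: bystander: clear plastic beaker, 76 mm diameter, 95 mm tall; origin: centre of its underside
- jar: bystander: amber sample jar with a white lid, 60 mm diameter, 85 mm tall; origin: centre of its underside

How it is judged:
By the outcome, as a careful person would: the job done as asked, in the order asked, and still so for the second after the job is handed in, with the robot touching nothing.
Of stub0, stub1, stub2, stub3, stub4 only 3 to 5 are there at a start; the rules pass over those that are not, and their reading is None.
At some moment in a run one of carrier, rack may be knocked a few centimetres aside while the robot is not near it.
It also fails if it takes over 210 s, if anything falls off the work surface, if the arm or the gripper's body presses on something with over 40 N, if the wrist force passes 120 N, or if a joint passes its speed limit or range.

## Working session

There is one attempt and no reset: what is moved stays moved. The work goes in short steps, Python scripts to look and compute and a tool call to move; the robot and the scene stay as the last step left them, time stands still between calls to the robot, and variables do not carry over. Pictures are saved under pics/ and viewed, at most 14 in all, crops included, and the job is handed in when it is done.

Besides the shell and the picture viewer there is one more tool, called by a JSON object that holds its "fn" and its "kwargs". servo_tool: Moves the arm, as the interface text tells. Its arguments: {"type":"object","properties":{"plan":{"type":"array"},"force":{"type":"number"}},"required":["plan"]}

```bash
mkdir -p pics; ls; python3 - <<'E'
from bench import sense, optics, r
import cv2,numpy as np
for n in("side","top","wrist"):
    s=optics.snapshot(n); cv2.imwrite(f"pics/{n}0.png",s["frame"]); T=np.array(s["cam_to_world"])
    print(n,s["fx"],s["cx"],s["cy"],s["dist_coeffs"],T.round(3).tolist())
print(sense())
a=[cv2.imread(f"pics/{n}0.png") for n in("side","top","wrist")]
E
```

```text
pics
side 436.35179532029025 257.95117355367967 194.6892116029056 [-0.06533648  0.          0.          0.          0.        ] [[-0.953, -0.245, 0.176, 425.86], [-0.302, 0.751, -0.587, 642.925], [0.012, -0.613, -0.79, 986.027], [0.0, 0.0, 0.0, 1.0]]
top 384.1056234490311 253.61977141102378 194.38063021875072 [-0.01670699  0.          0.          0.          0.        ] [[-0.006, -0.997, 0.082, 539.516], [-1.0, 0.006, -0.001, -40.524], [0.001, -0.082, -0.997, 934.897], [0.0, 0.0, 0.0, 1.0]]
wrist 312.69556951197205 257.51924158301813 194.59128879056428 [-0.08626783  0.          0.          0.          0.        ] [[0.366, 0.892, 0.264, 151.827], [0.931, -0.35, -0.107, 584.946], [-0.003, 0.285, -0.959, 372.758], [0.0, 0.0, 0.0, 1.0]]
{'time': 0.15, 'joint_pos': array([ 6.36331350e+01,  7.50797106e+00,  8.53155037e+01, -3.38815743e-04,
        8.72613586e+01, -4.89382390e+00]), 'qd': array([ 0.02800985, -0.1996411 , -0.16637868, -0.03697908, -0.1023531 ,
       -0.06422866]), 'joint_efforts': array([ 9.91498055e-04, -5.70056033e+01, -5.01166391e+01, -1.50194073e-04,
        9.42700601e-03, -2.25789665e-05]), 'tool_pos': array([219.48317571, 558.06979767, 303.05076874]), 'tcp_rot': array([-1.79915447e+02, -6.89991663e-03,  1.58526970e+02]), 'ft_force': array([-0.50609489,  0.52713538,  0.53469862]), 'wrist_torque': array([-0.0194787 ,  0.04660277, -0.01065233]), 'grip_force': 0.0, 'finger_gap': 85.60746768836371}
```

View pics/top0.png

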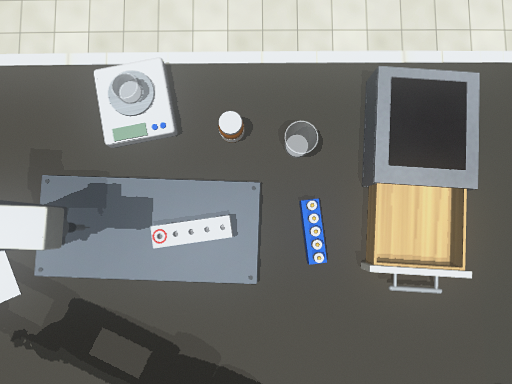

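View pics/side0.png

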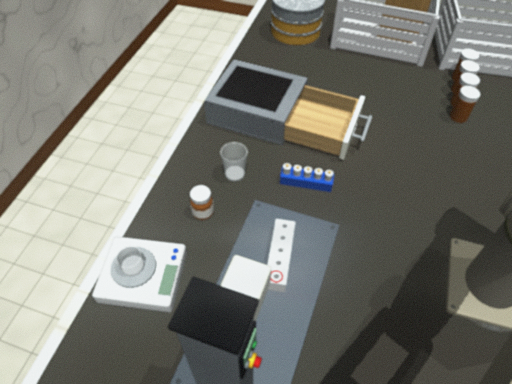

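The top view shows the carrier with its red ring at (159,236) and its holes running right to (222,227). The blue rack with 5 stubs runs (312,205)-(319,257), the drawer is open at (420,225) with its handle at (415,288), and the needle area is near (75,228). The side view agrees.

```bash
cat > h.py <<'E'
import cv2,numpy as np
from bench import sense,optics,r
def cal(s): return np.array([[s["fx"],0,s["cx"]],[0,s["fy"],s["cy"]],[0,0,1]]),np.array(s["dist_coeffs"]),np.array(s["cam_to_world"])
def ray(s,uv):
    K,d,T=cal(s); p=cv2.undistortPoints(np.array(uv,float).reshape(-1,1,2),K,d).reshape(-1,2)
    return T[:3,3],np.c_[p,np.ones(len(p))]@T[:3,:3].T
def w(s,uv,z):
    o,v=ray(s,uv); return o+v*((z-o[2])/v[:,2])[:,None]
def px(s,P):
    K,d,T=cal(s); M=np.linalg.inv(T); P=np.array(P,float).reshape(-1,3)
    return cv2.projectPoints(P,cv2.Rodrigues(M[:3,:3])[0],M[:3,3],K,d)[0].reshape(-1,2)
def blobs(m,amin,amax=1e9):
    n,_,st,c=cv2.connectedComponentsWithStats(m.astype(np.uint8))
    return [(c[i],st[i,4]) for i in range(1,n) if amin<=st[i,4]<=amax]
def hsv(s): return cv2.cvtColor(s["frame"],cv2.COLOR_BGR2HSV)
E
python3 - <<'E'
from h import *
s=optics.snapshot("top"); f=s["frame"]; H=hsv(s)
cv2.imwrite("pics/zt.png",np.vstack([cv2.resize(f[190:270,30:110],None,fx=4,fy=4,interpolation=cv2.INTER_CUBIC),cv2.resize(f[190:270,295:375],None,fx=4,fy=4,interpolation=cv2.INTER_CUBIC)]) if 0 else np.hstack([cv2.resize(f[180:280,30:130],None,fx=4,fy=4,interpolation=cv2.INTER_CUBIC),cv2.resize(f[180:280,270:370],None,fx=4,fy=4,interpolation=cv2.INTER_CUBIC)]))
red=((H[...,0]<8)|(H[...,0]>172))&(H[...,1]>120)&(H[...,2]>80)
for c,a in blobs(red,8): print("red",c.round(1),a,w(s,c,65).round(1))
blue=(H[...,0]>100)&(H[...,0]<130)&(H[...,1]>150)
for c,a in blobs(blue,100): print("blue",c.round(1),a,w(s,c,34).round(1))
yel=(H[...,0]>12)&(H[...,0]<32)&(H[...,1]>60); yel[:,:300]=0;yel[:,335:]=0;yel[:190]=0;yel[270:]=0
for c,a in blobs(yel,3): print("seed",c.round(1),a,w(s,c,62).round(1))
wh=(H[...,1]<40)&(H[...,2]>190)
for c,a in blobs(wh,150): 
    print("white",c.round(1),a)
# carrier holes: dark inside carrier box
g=cv2.cvtColor(f,cv2.COLOR_BGR2GRAY)
cm=np.zeros(g.shape,np.uint8); cm[212:252,148:236]=1
big=((g>150)&(cm>0)).astype(np.uint8); cnt=max(cv2.findContours(big,0,2)[0],key=cv2.contourArea); rc=cv2.minAreaRect(cnt); print("carrier rect",rc, w(s,cv2.boxPoints(rc),65).round(1).tolist())
fill=np.zeros_like(g);cv2.drawContours(fill,[cv2.convexHull(cnt)],-1,1,-1); fill=cv2.erode(fill,np.ones((5,5)))
for c,a in blobs((g<130)&(fill>0)&~red,4): print("hole",c.round(1),a,w(s,c,65).round(1))
# bed
bm=((H[...,0]>95)&(H[...,0]<125)&(H[...,1]>30)&(H[...,1]<130)&(g>50)).astype(np.uint8); bm[:165]=0;bm[300:]=0;bm[:,275:]=0
cnt=max(cv2.findContours(bm,0,2)[0],key=cv2.contourArea); rc=cv2.minAreaRect(cnt); b=cv2.boxPoints(rc);print("bed",b.round(1).tolist(), w(s,b,25).round(1).tolist())
for name,p,z in [("screwR",[(254,188),(250.5,277.5)],25),("screwL",[(47,181),(40.5,270)],25),("handle",[(391,290),(440,291.5)],40)]: print(name,w(s,p,z).round(1).tolist())
E
```

```text
red [159.3 235.2] 41 [[519.5 171.7  65. ]]
blue [311.7 231.3] 754 [[ 525.9 -176.8   34. ]]
seed [312. 205.] 9 [[ 585.9 -174.3   62. ]]
seed [313.6 217.9] 11 [[ 556.6 -177.5   62. ]]
seed [315.4 230.9] 11 [[ 527.2 -180.9   62. ]]
seed [317.  244.2] 10 [[ 497.2 -184.    62. ]]
seed [318.5 257.5] 12 [[ 467.5 -186.9   62. ]]
white [240.8  38.3] 35527
white [129.   91.2] 330
white [229.7 121.9] 406
white [ 22.2 227. ] 1956
white [193.9 231.2] 1524
white [  6.6 279.4] 640
white [420.9 272.1] 713
carrier rect ((190.60617065429688, 231.51983642578125), (23.194202423095703, 80.71855926513672), 82.14668273925781) [[541.3, 195.2, 65.0], [565.3, 14.4, 65.0], [513.5, 7.3, 65.0], [489.8, 187.2, 65.0]]
hole [189.5 231.2] 6 [[528.2 103.6  65. ]]
hole [173.9 233.7] 7 [[522.7 138.8  65. ]]
hole [158.3 235.7] 11 [[518.4 174.   65. ]]
bed [[34.5, 275.79998779296875], [38.0, 174.1999969482422], [260.0, 181.8000030517578], [256.5, 283.3999938964844]] [[424.9, 474.3, 25.0], [665.5, 475.3, 25.0], [643.9, -56.9, 25.0], [405.3, -47.1, 25.0]]
screwR [[629.2, -42.6, 25.0], [419.1, -33.2, 25.0]]
screwL [[648.9, 452.9, 25.0], [438.3, 460.6, 25.0]]
handle [[390.4, -356.1, 40.0], [386.0, -469.4, 40.0]]
```

View pics/zt.png

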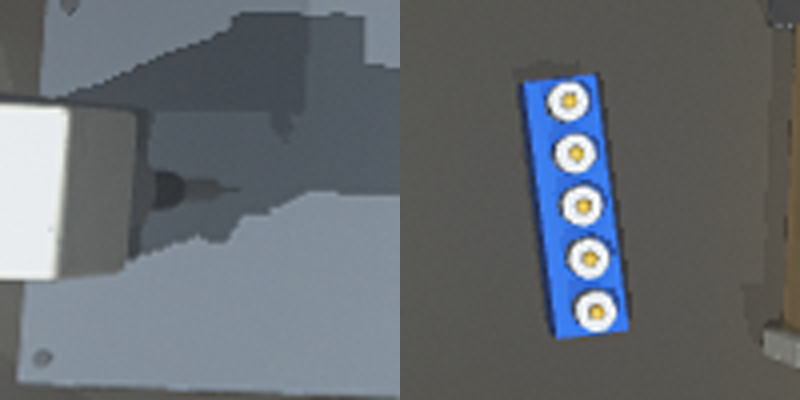

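Zoom: the needle tip is at about pixel (90,227), and the five stub heads with seeds are clear in the rack. I'll move to a wrist-camera view of the carrier, keeping clear of the crosshead.

{"fn": "servo_tool", "kwargs": {"plan": [[[0.03,-0.048,0,-6.06,0.06],[0.03,-0.048,0,-6.06,0.06],[0.03,-0.048,0,-6.06,0.06],[0.03,-0.048,0,-6.06,0.06],[0.03,-0.048,0,-6.06,0.06],[0.03,-0.048,0,-6.06,0.06],[0.03,-0.048,0,-6.06,0.06],[0.03,-0.048,0,-6.06,0.06],[0.03,-0.048,0,-6.06,0.06],[0.03,-0.048,0,-6.06,0.06]]]}}

```text
time: 1.2
tool_pos: [485.3, 132.4, 304.0]
tcp_rot: [180.0, -0.0, 97.7]
ft_force: [1.5, 1.0, 0.3]
finger_gap: 60.3
grip_force: 0.0
```

{"fn": "servo_tool", "kwargs": {"plan": [[[0.015,-0.024,-0.04,0,0.06],[0,0,-0.04,0,0.06],[0,0,-0.023,0,0.06],[0,0,0,0,0.06],[0,0,0,0,0.06]]]}}

```text
time: 1.7
tool_pos: [499.5, 110.4, 201.2]
tcp_rot: [-180.0, -0.0, 97.9]
ft_force: [0.9, 0.7, 0.0]
finger_gap: 60.2
grip_force: 0.0
```

```bash
python3 - <<'E'
from h import *
st=sense(); print(st["time"],st["tool_pos"],st["tcp_rot"],st["finger_gap"],st["ft_force"])
t=optics.snapshot("top"); print("needle",w(t,[(90,227)],104).round(1))
s=optics.snapshot("wrist"); cv2.imwrite("pics/w1.png",s["frame"]); import pickle; pickle.dump((s,st),open("w1.pkl","wb"))
E
```

```text
1.7 [499.54299038 110.42127893 201.2477921 ] [-1.79961757e+02 -2.73462613e-03  9.79302261e+01] 60.211282458881406 [0.86094364 0.67605733 0.01994669]
needle [[538.7 312.6 104. ]]
```

View pics/w1.png

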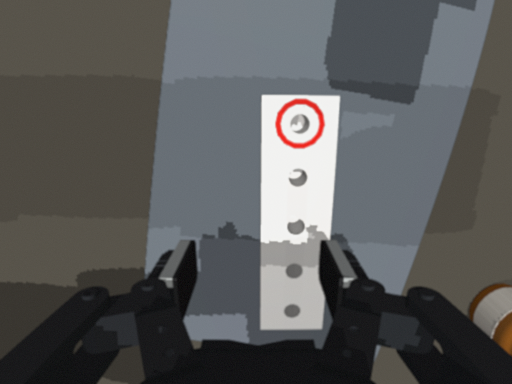

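The wrist view shows the carrier with its ring at (300,123) and holes at (298,177), (296,227), (294,271) and (292,310). A shadow edge crosses the third hole.

```bash
cat >> h.py <<'E'
def rigid(A,B):
    a,b=A.mean(0),B.mean(0); U,_,V=np.linalg.svd((A-a).T@(B-b)); R=(U@V).T
    if np.linalg.det(R)<0: V[-1]*=-1; R=(U@V).T
    return R,b-R@a
def fitline(ids,off,P,axis):
    A=np.zeros((len(ids),2)); A[:,axis]=[off[i] for i in ids]
    P=np.array(P)[:,:2]; R,t=rigid(A,P); return R,t,np.linalg.norm(A@R.T+t-P,axis=1)
HO=[72,36,0,-36,-72]
def carrier(s,guess):
    """guess: 5 approx world hole positions -> measured (id, xyz)"""
    g=cv2.cvtColor(s["frame"],cv2.COLOR_BGR2GRAY).astype(float); H=hsv(s); out=[]
    for i,P in enumerate(guess):
        c=px(s,[*P[:2],65])[0]; q=px(s,[[P[0]+6.5,P[1],65],[P[0],P[1]+6.5,65]]); rr=np.linalg.norm(q-c,axis=1).mean()
        if not(0<c[0]<511 and 0<c[1]<383): continue
        yy,xx=np.mgrid[:384,:512]; D=np.hypot(xx-c[0],yy-c[1])/rr
        if i==0: m=(((H[...,0]<10)|(H[...,0]>170))&(H[...,1]>90)&(D<3.5))
        else:
            bg=np.median(g[(D>1.7)&(D<2.4)]); m=(abs(g-bg)>0.15*bg)&(D<1.7)
        cs=cv2.findContours(m.astype(np.uint8),0,cv2.CHAIN_APPROX_NONE)[0]
        if not cs: continue
        k=max(cs,key=cv2.contourArea)
        if len(k)<8: continue
        k=cv2.convexHull(k)
        if len(k)<5: continue
        e=cv2.fitEllipse(k); out.append((i,w(s,[e[0]],65)[0],np.mean(e[1])/2/rr*6.5))
    return out
def carrier_fit(s,guess,v=True):
    o=[x for x in carrier(s,guess)]; ids=[x[0] for x in o]; P=[x[1] for x in o]
    while len(ids)>2:
        R,t,e=fitline(ids,HO,P,1)
        if e.max()<0.8: break
        j=int(e.argmax()); ids.pop(j);P.pop(j)
    if v: print("used",ids,"res",e.round(2),"rad",[round(x[2],1) for x in o])
    yaw=np.degrees(np.arctan2(R[1,0],R[0,0])); return t,yaw,[t+R@[0,h] for h in HO]
def tool(P,st):
    """world xy -> tool-frame offset (tool x, tool y) from TCP axis"""
    a=np.radians(st["tcp_rot"][2]); d=np.array(P)[:2]-st["tool_pos"][:2]
    return np.array([d@[np.cos(a),np.sin(a)], d@[np.sin(a),-np.cos(a)]])
E
python3 - <<'E'
from h import *; import pickle
s,st=pickle.load(open("w1.pkl","rb"))
g=w(s,[(300,123),(298,177),(296,227),(294,271),(292,310)],65); print(g.round(1).tolist())
for i in range(2):
    t,y,g=carrier_fit(s,g); print(t.round(2),y.round(2),np.array(g).round(1).tolist())
for o in carrier(s,g): print(o[0],o[1].round(1),round(o[2],2))
# needle-relative check via top
E
```

```text
[[519.4, 173.5, 65.0], [524.4, 137.7, 65.0], [529.4, 101.3, 65.0], [534.2, 65.9, 65.0], [538.9, 31.1, 65.0]]
used [0, 1, 2, 4] res [0.18 0.16 0.17 0.15] rad [np.float64(15.9), np.float64(6.3), np.float64(6.3), np.float64(8.7), np.float64(6.5)]
[529.02 101.88] 7.8 [[519.3, 173.2], [524.1, 137.5], [529.0, 101.9], [533.9, 66.2], [538.8, 30.5]]
used [0, 1, 2, 4] res [0.18 0.16 0.17 0.15] rad [np.float64(15.9), np.float64(6.3), np.float64(6.3), np.float64(8.9), np.float64(6.5)]
[529.02 101.88] 7.8 [[519.3, 173.2], [524.1, 137.5], [529.0, 101.9], [533.9, 66.2], [538.8, 30.5]]
0 [519.1 173.4  65. ] 15.93
1 [524.2 137.4  65. ] 6.27
2 [529.1 101.7  65. ] 6.26
3 [533.1  69.1  65. ] 8.86
4 [538.7  30.7  65. ] 6.49
```

{"fn": "servo_tool", "kwargs": {"plan": [[[0.007,0,0,8.5,0.045],[0.007,0,0,8.5,0.045],[0.007,0,0,8.5,0.045],[0.007,0,0,8.5,0.045],[0.007,0,0,8.5,0.045],[0.007,0,0,8.5,0.045],[0.007,0,0,8.5,0.045],[0.007,0,0,8.5,0.045],[0.007,0,0,8.5,0.045],[0.007,0,0,8.5,0.045]]]}}

```text
time: 2.8
tool_pos: [571.1, 110.9, 203.5]
tcp_rot: [180.0, 0.2, -176.7]
ft_force: [-0.0, -0.1, -0.1]
finger_gap: 44.8
grip_force: 0.0
```

{"fn": "servo_tool", "kwargs": {"plan": [[[0,0,0,3.1,0.045],[0,0,0,0,0.045],[0,0,0,0,0.045]]]}}

```text
time: 3.1
tool_pos: [570.3, 110.7, 202.4]
tcp_rot: [-180.0, 0.1, -174.1]
ft_force: [-0.5, -0.4, -0.7]
finger_gap: 44.9
grip_force: 0.0
```

```bash
python3 - <<'E'
from h import *; import pickle
s0,st0=pickle.load(open("w1.pkl","rb"))
st=sense(); s=optics.snapshot("wrist"); print(st["tool_pos"],st["tcp_rot"])
g=[[519.3, 173.2], [524.1, 137.5], [529.0, 101.9], [533.9, 66.2], [538.8, 30.5]]
for i in range(3): t,y,g=carrier_fit(s,g); print(t.round(2),y.round(2))
a0,a1=[np.radians(q["tcp_rot"][2]) for q in(st0,st)]
# measured = true + Rz(a) b
R=lambda a:np.array([[np.cos(a),-np.sin(a)],[np.sin(a),np.cos(a)]])
t0=np.array([529.02,101.88]); b=np.linalg.solve(R(a1)-R(a0),t-t0); print("b (tool x, -tool y)",b.round(2),"true",(t0-R(a0)@b).round(2))
E
```

```text
[570.25266879 110.70136147 202.43483227] [-1.79999706e+02  1.31842541e-01 -1.74062775e+02]
used [0, 1, 2, 3, 4] res [0.19 0.15 0.18 0.07 0.21] rad [np.float64(16.0), np.float64(6.4), np.float64(6.3), np.float64(6.3), np.float64(6.4)]
[528.97 101.72] 7.89
used [0, 1, 2, 3, 4] res [0.19 0.15 0.18 0.07 0.21] rad [np.float64(16.0), np.float64(6.4), np.float64(6.3), np.float64(6.3), np.float64(6.4)]
[528.97 101.72] 7.89
used [0, 1, 2, 3, 4] res [0.19 0.15 0.18 0.07 0.21] rad [np.float64(16.0), np.float64(6.4), np.float64(6.3), np.float64(6.3), np.float64(6.4)]
[528.97 101.72] 7.89
b (tool x, -tool y) [0.11 0.04] true [529.08 101.77]
```

{"fn": "servo_tool", "kwargs": {"plan": [[[0,-0.048,0,0,0.045],[0,-0.048,0,0,0.045],[0,-0.048,0,0,0.045],[0,-0.048,0,0,0.045],[0,-0.048,0,0,0.045],[0,-0.045,0,0,0.045],[0,0,0,0,0.045],[0,0,0,0,0.045],[0,0,0,0,0.045]]]}}

```text
time: 4.05
tool_pos: [569.7, -173.8, 201.0]
tcp_rot: [180.0, 0.0, -174.0]
ft_force: [-0.7, 0.1, 0.1]
finger_gap: 44.9
grip_force: 0.0
```

```bash
python3 - <<'E'
from h import *; import pickle
st=sense(); s=optics.snapshot("wrist"); print(st["time"],st["tool_pos"],st["tcp_rot"]); cv2.imwrite("pics/w2.png",s["frame"]); pickle.dump((s,st),open("w2.pkl","wb"))
E
```

```text
4.05 [ 569.67337328 -173.75149749  201.00119663] [ 1.79975182e+02  5.71762339e-03 -1.73983368e+02]
```

View pics/w2.png

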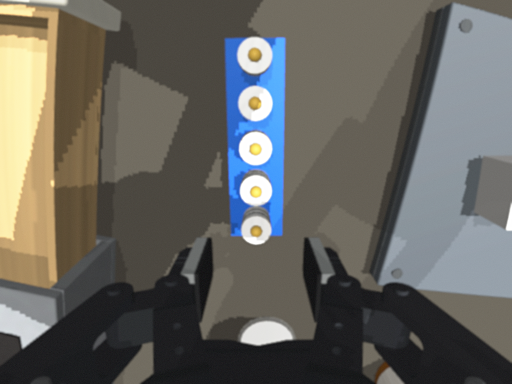

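The wrist view shows five stubs upright in the rack, with heads at (254,54), (255,103), (256,149), (256,191) and (256,230). The camera bias comes out under 0.2 mm. Next I'll measure the heads.

```bash
cat >> h.py <<'E'
def heads(s,guess,z,R=11):
    """white head discs (top face at z) near guess world xy -> centres, fitted radius"""
    H=hsv(s); wh=(H[...,2]>150)&(H[...,1]<60); yy,xx=np.mgrid[:384,:512]; out=[]
    for P in guess:
        c=px(s,[P[0],P[1],z])[0]; q=px(s,[[P[0]+R,P[1],z],[P[0],P[1]+R,z]]); rr=np.linalg.norm(q-c,axis=1).mean()
        m=(wh&(np.hypot(xx-c[0],yy-c[1])<1.35*rr)).astype(np.uint8)
        cs=cv2.findContours(m,0,cv2.CHAIN_APPROX_NONE)[0]
        if not cs: out.append(None); continue
        k=cv2.convexHull(max(cs,key=cv2.contourArea))
        if len(k)<5: out.append(None); continue
        e=cv2.fitEllipse(k); out.append((w(s,[e[0]],z)[0][:2].round(2),round(np.mean(e[1])/2/rr*R,2)))
    return out
def seeds(s,guess,z):
    H=hsv(s); ye=(H[...,0]>8)&(H[...,0]<32)&(H[...,1]>90); yy,xx=np.mgrid[:384,:512]; out=[]
    for P in guess:
        c=px(s,[P[0],P[1],z])[0]; m=ye&(np.hypot(xx-c[0],yy-c[1])<14)
        out.append(w(s,[[xx[m].mean(),yy[m].mean()]],z)[0][:2].round(2) if m.sum()>5 else None)
    return out
E
python3 - <<'E'
from h import *; import pickle
s,st=pickle.load(open("w2.pkl","rb"))
g=w(s,[(254,54),(255,103),(256,149),(256,191),(256,230)],58)
h=heads(s,g,58); sd=seeds(s,g,61)
for a,b in zip(h,sd): print(a,b,tool(a[0],st).round(1))
P=[a[0] for a in h]; R,t,e=fitline(range(5),[-60,-30,0,30,60],P,0); print(t,np.degrees(np.arctan2(R[1,0],R[0,0])),e)
# rack blue outline at z=34
H=hsv(s); b=(H[...,0]>100)&(H[...,0]<130)&(H[...,1]>150)
c=cv2.findContours(b.astype(np.uint8),0,2)[0]; k=cv2.convexHull(max(c,key=cv2.contourArea)); print(w(s,cv2.boxPoints(cv2.minAreaRect(k)),34).round(1).tolist())
E
```

```text
(array([ 468.02, -186.39]), np.float64(11.21)) [ 467.94 -186.32] [102.4  -1.9]
(array([ 497.76, -182.94]), np.float64(11.17)) [ 497.67 -183.16] [72.5 -1.6]
(array([ 527.07, -179.84]), np.float64(11.53)) [ 527.46 -179.79] [43.  -1.6]
(array([ 556.88, -176.45]), np.float64(11.59)) [ 557.08 -176.47] [13.  -1.3]
(array([ 586.94, -173.16]), np.float64(11.45)) [ 586.7  -173.04] [-17.2  -1.2]
[ 527.334 -179.756] 6.331509251732831 [0.32048641 0.27301622 0.27704151 0.27102461 0.03493512]
[[455.5, -208.7, 34.0], [451.2, -167.5, 34.0], [599.4, -148.6, 34.0], [604.5, -196.9, 34.0]]
```

{"fn": "servo_tool", "kwargs": {"plan": [[[0.0172,0.0006,0,0.3,0.045],[0,0,-0.02,0,0.045],[0,0,-0.04,0,0.045],[0,0,-0.02,0,0.045],[0,0,-0.01,0,0.045],[0,0,0,0,0.045],[0,0,0,0,0.045]]], "force": 30}}

```text
time: 4.8
tool_pos: [587.7, -173.6, 112.2]
tcp_rot: [-180.0, 0.1, -173.6]
ft_force: [-0.3, -0.1, 0.2]
finger_gap: 45.1
grip_force: 0.0
```

{"fn": "servo_tool", "kwargs": {"plan": [[[-0.0008,0.0004,-0.001,0,0.045],[0,0,0,0,0.01],[0,0,0,0,0.01],[0,0,0,0,0.01],[0,0,0,0,0.01],[0,0,0,0,0.01],[0,0,0,0,0.01]]], "force": 30}}

```text
time: 5.5
tool_pos: [586.7, -173.9, 111.2]
tcp_rot: [-180.0, 0.1, -173.7]
ft_force: [-0.3, 0.1, 6.4]
finger_gap: 20.8
grip_force: 29.3
```

{"fn": "servo_tool", "kwargs": {"plan": [[[0,0,0.02,0,0.01],[0,0,0.04,0,0.01],[0,0,0.029,0,0.01],[-0.005,0.018,0,-8.5,0.01],[-0.005,0.018,0,-8.5,0.01],[-0.005,0.018,0,-8.5,0.01],[-0.005,0.018,0,-8.5,0.01],[-0.005,0.018,0,-8.5,0.01],[-0.005,0.018,0,-8.5,0.01],[-0.005,0.018,0,-8.5,0.01]]]}}

```text
time: 6.5
tool_pos: [550.7, -47.0, 198.9]
tcp_rot: [180.0, 0.0, 126.5]
ft_force: [-0.4, -0.5, 0.3]
finger_gap: 20.8
grip_force: 29.5
```

{"fn": "servo_tool", "kwargs": {"plan": [[[-0.004,0.018,0,-8.5,0.01],[0,0,0,-8.5,0.01],[0,0,0,-8.5,0.01],[0,0,0,-3.5,0.01],[0,0,0,0,0.01],[0,0,0,0,0.01]]]}}

```text
time: 7.1
tool_pos: [547.0, -29.7, 198.9]
tcp_rot: [-180.0, 0.0, 97.9]
ft_force: [0.7, -0.4, -1.5]
finger_gap: 20.9
grip_force: 29.5
```

```bash
cat >> h.py <<'E'
G=[[519.3, 173.2], [524.1, 137.5], [529.0, 101.9], [533.9, 66.2], [538.8, 30.5]]
def look(g=G,pic=None,ids=range(5)):
    st=sense(); s=optics.snapshot("wrist")
    if pic: cv2.imwrite(pic,s["frame"])
    print("t",round(st["time"],2),st["tool_pos"].round(2),st["tcp_rot"].round(2),"gap",round(st["finger_gap"],1),"grip",round(st["grip_force"],1))
    return s,st
E
python3 - <<'E'
from h import *
s,st=look(pic="pics/w3.png")
g=G
for i in range(3): t,y,g=carrier_fit(s,g)
print(t.round(2),y.round(2),np.array(g).round(2).tolist()); print("d to hole4",(g[4]-st["tool_pos"][:2]).round(2))
E
```

```text
t 7.1 [546.98 -29.7  198.88] [-180.      0.     97.94] gap 20.9 grip 29.5Traceback (most recent call last):
  File "<stdin>", line 4, in <module>
  File "h.py", line 48, in carrier_fit
    if v: print("used",ids,"res",e.round(2),"rad",[round(x[2],1) for x in o])
                                 ^
UnboundLocalError: cannot access local variable 'e' where it is not associated with a value
```

View pics/w3.png

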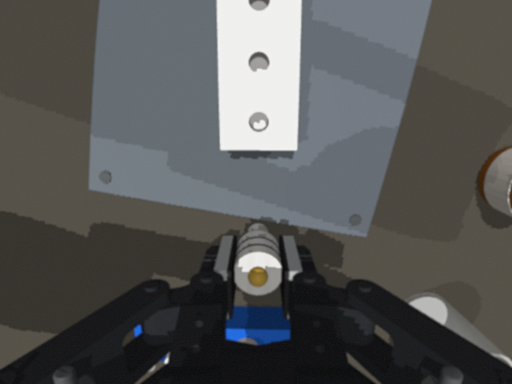

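The held stub is upright, with its head at (258,277). The carrier holes are at (259,122) and (259,62).

```bash
sed -i 's/    while len(ids)>2:/    R,t,e=fitline(ids,HO,P,1)\n    while len(ids)>2:/' h.py; python3 - <<'E'
from h import *
s,st=look(); g=G
o=[x for x in carrier(s,g) if x[0]>=3]; print([(x[0],x[1].round(2),round(x[2],2)) for x in o])
R,t,e=fitline([x[0] for x in o],HO,[x[1] for x in o],1); print(t,e,np.degrees(np.arctan2(R[1,0],R[0,0])))
print("d to hole4",(o[-1][1][:2]-st["tool_pos"][:2]).round(2))
z=st["tool_pos"][2]-99.2
for hd in (seeds(s,[w(s,[(258,277)],z+50)[0]],z+49.5)[0],): print("seed",hd,tool(hd,st).round(2))
E
```

```text
t 7.15 [547.   -29.71 198.87] [-180.     -0.     97.93] gap 20.7 grip 29.5
[(3, array([533.79,  66.42,  65.  ]), np.float64(6.3)), (4, array([538.75,  30.44,  65.  ]), np.float64(6.3))]
[528.893293   101.92116515] [0.15997754 0.15997754] 7.853112760252202
d to hole4 [-8.24 60.15]
seed [546.84 -29.8 ] [-0.06 -0.17]
```

{"fn": "servo_tool", "kwargs": {"plan": [[[-0.004,0.03,0,0,0.01],[-0.0042,0.0302,0,0,0.01],[0,0,-0.015,0,0.01],[0,0,-0.013,0,0.01],[0,0,0,0,0.01],[0,0,0,0,0.01],[0,0,0,0,0.01]]]}}

```text
time: 7.9
tool_pos: [539.1, 29.8, 171.2]
tcp_rot: [180.0, 0.0, 97.8]
ft_force: [-0.5, -0.2, -0.2]
finger_gap: 20.6
grip_force: 29.5
```

{"fn": "servo_tool", "kwargs": {"plan": [[[-0.0002,0.0008,0,0,0.01],[0,0,-0.003,0,0.01],[0,0,-0.002,0,0.01],[0,0,-0.002,0,0.01],[0,0,-0.002,0,0.01],[0,0,0,0,0.01],[0,0,0,0,0.01]]]}}

```text
time: 8.6
tool_pos: [538.6, 31.4, 161.8]
tcp_rot: [-180.0, -0.0, 97.8]
ft_force: [-0.2, 0.4, -0.0]
finger_gap: 20.9
grip_force: 29.5
```

{"fn": "servo_tool", "kwargs": {"plan": [[[0,0,-0.003,0,0.01],[0,0,-0.003,0,0.01],[0,0,-0.003,0,0.01],[0,0,-0.003,0,0.01],[0,0,0,0,0.01],[0,0,0,0,0.01]]]}}

```text
time: 9.2
tool_pos: [538.6, 31.4, 149.8]
tcp_rot: [-180.0, -0.0, 97.8]
ft_force: [1.1, 0.2, -0.1]
finger_gap: 20.9
grip_force: 29.5
```

```bash
python3 - <<'E'
from h import *
for i in range(4): look()
print(sense()["ft_force"])
E
```

```text
t 9.2 [538.55  31.38 149.78] [-179.98   -0.     97.83] gap 20.9 grip 29.5
t 9.25 [538.61  31.36 149.9 ] [-179.99   -0.     97.83] gap 20.8 grip 29.5
t 9.3 [538.66  31.36 149.99] [180.     0.    97.83] gap 20.8 grip 29.5
t 9.35 [538.65  31.35 149.99] [-180.      0.     97.83] gap 20.8 grip 29.5
[ 0.26382443  1.25475655 -0.39952236]
```

{"fn": "servo_tool", "kwargs": {"plan": [[[0,0,-0.003,0,0.01],[0,0,-0.003,0,0.01],[0,0,-0.001,0,0.01],[0,0,-0.001,0,0.01],[0,0,-0.0005,0,0.01],[0,0,0,0,0.01]]]}}

```text
time: 10.0
tool_pos: [538.6, 31.4, 142.2]
tcp_rot: [-180.0, 0.0, 97.8]
ft_force: [-5.1, 0.1, 6.5]
finger_gap: 20.6
grip_force: 30.3
```

{"fn": "servo_tool", "kwargs": {"plan": [[[0,0,-0.0008,0,0.01],[0,0,0,0,0.01],[0,0,0,0,0.045],[0,0,0,0,0.045],[0,0,0,0,0.045],[0,0,0.003,0,0.045],[0,0,0.02,0,0.045],[0,0,0.035,0,0.045]]]}}

```text
time: 10.8
tool_pos: [536.6, 31.4, 196.3]
tcp_rot: [-179.7, -0.1, 97.8]
ft_force: [-0.4, -0.3, -0.1]
finger_gap: 44.8
grip_force: 0.0
```

```bash
python3 - <<'E'
from h import *
s,st=look(pic="pics/w4.png"); print(st["ft_force"])
h=heads(s,[[538.7,30.5]],89); print(h, seeds(s,[[538.7,30.5]],92)); print([(x[0],x[1].round(2)) for x in carrier(s,G)])
E
```

```text
t 10.8 [536.62  31.39 196.26] [-1.7965e+02 -6.0000e-02  9.7820e+01] gap 44.8 grip 0.0
[-0.35579364 -0.32494544 -0.06311519]
[(array([538.49,  31.59]), np.float64(13.83))] [array([538.48,  30.87])]
[(1, array([524.1 , 137.59,  65.  ])), (2, array([529.06, 101.94,  65.  ])), (3, array([533.84,  66.1 ,  65.  ])), (4, array([538.71,  30.73,  65.  ]))]
```

{"fn": "servo_tool", "kwargs": {"plan": [[[0.003,-0.02,0,8.5,0.045],[0.003,-0.02,0,8.5,0.045],[0.003,-0.02,0,8.5,0.045],[0.003,-0.02,0,8.5,0.045],[0.003,-0.02,0,8.5,0.045],[0.003,-0.02,0,8.5,0.045],[0.003,-0.02,0,8.5,0.045],[0.003,-0.02,0,8.5,0.045],[0.003,-0.02,0,8.5,0.045],[0.003,-0.02,0,8.5,0.045]]]}}

```text
time: 11.85
tool_pos: [568.8, -169.5, 198.7]
tcp_rot: [-180.0, 0.0, -176.8]
ft_force: [0.3, 0.9, 0.6]
finger_gap: 44.6
grip_force: 0.0
```

{"fn": "servo_tool", "kwargs": {"plan": [[[0.001,-0.005,0,3.5,0.045],[0,0,0,0,0.045],[0,0,0,0,0.045]]]}}

```text
time: 12.15
tool_pos: [569.6, -173.5, 198.5]
tcp_rot: [180.0, -0.0, -173.8]
ft_force: [0.1, 0.4, -0.6]
finger_gap: 44.9
grip_force: 0.0
```

```bash
python3 - <<'E'
from h import *
s,st=look()
g=[(556.88,-176.45),(527.07,-179.84),(497.76,-182.94),(468.02,-186.39)]
for a,b in zip(heads(s,g,58),seeds(s,g,61)): print(a,b)
E
```

```text
t 12.15 [ 569.6  -173.51  198.52] [ 179.99   -0.   -173.81] gap 44.9 grip 0.0
(array([ 555.41, -176.4 ]), np.float64(11.63)) [ 555.85 -176.45]
(array([ 525.88, -179.79]), np.float64(11.49)) [ 526.2  -179.76]
(array([ 496.49, -183.03]), np.float64(11.18)) [ 496.43 -183.28]
(array([ 466.76, -186.57]), np.float64(11.25)) [ 466.82 -186.52]
```

{"fn": "servo_tool", "kwargs": {"plan": [[[-0.014,-0.0029,0,0.1,0.045],[0,0,-0.02,0,0.045],[0,0,-0.04,0,0.045],[0,0,-0.02,0,0.045],[0,0,-0.005,0,0.045],[0,0,0,0,0.045],[0,0,0,0,0.045]]], "force": 30}}

```text
time: 12.9
tool_pos: [556.6, -176.6, 115.2]
tcp_rot: [-179.9, 0.1, -173.6]
ft_force: [-0.6, -0.7, 0.8]
finger_gap: 45.4
grip_force: 0.0
```

{"fn": "servo_tool", "kwargs": {"plan": [[[0,0,0,0,0.01],[0,0,0,0,0.01],[0,0,0,0,0.01],[0,0,0,0,0.01],[0,0,0,0,0.01],[0,0,0,0,0.01]]]}}

```text
time: 13.5
tool_pos: [556.7, -176.9, 115.4]
tcp_rot: [-179.9, 0.1, -173.6]
ft_force: [-1.8, 0.8, 6.6]
finger_gap: 20.7
grip_force: 29.2
```

{"fn": "servo_tool", "kwargs": {"plan": [[[0,0,0.02,0,0.01],[0,0,0.04,0,0.01],[0,0,0.024,0,0.01],[-0.0016,0.022,0,-8.5,0.01],[-0.0016,0.022,0,-8.5,0.01],[-0.0016,0.022,0,-8.5,0.01],[-0.0016,0.022,0,-8.5,0.01],[-0.0016,0.022,0,-8.5,0.01],[-0.0016,0.022,0,-8.5,0.01],[-0.0016,0.022,0,-8.5,0.01]]]}}

```text
time: 14.5
tool_pos: [544.4, -21.7, 198.1]
tcp_rot: [180.0, 0.0, 126.6]
ft_force: [-0.4, 0.2, -0.7]
finger_gap: 20.9
grip_force: 29.5
```

{"fn": "servo_tool", "kwargs": {"plan": [[[-0.0016,0.022,0,-8.5,0.01],[-0.0016,0.008,0,-8.5,0.01],[0,0,0,-8.5,0.01],[0,0,0,-3.5,0.01],[0,0,0,0,0.01],[0,0,0,0,0.01]]]}}

```text
time: 15.1
tool_pos: [541.3, 7.4, 197.9]
tcp_rot: [180.0, 0.0, 98.0]
ft_force: [0.1, -0.5, -0.8]
finger_gap: 20.7
grip_force: 29.5
```

```bash
cat >> h.py <<'E'
def aim(k,off,g=G):
    """hole k: shift of TCP that puts the held stub over it; off = tcp z - pin bottom z"""
    s,st=look(); o=[x for x in carrier(s,g) if x[0]<=k and abs(x[2]-(15.9 if x[0]==0 else 6.3))<0.5]
    print([(x[0],x[1][:2].round(2).tolist(),round(x[2],2)) for x in o])
    A=np.array([0,1])*0
    if len(o)>1: R,t,e=fitline([x[0] for x in o],HO,[x[1] for x in o],1); print("yaw",np.degrees(np.arctan2(R[1,0],R[0,0])).round(2),e.round(2)); h=t+R@[0,HO[k]]
    else: h=o[0][1][:2]
    z=st["tool_pos"][2]-off; sd=seeds(s,[st["tool_pos"]],z+49.5)[0]
    if sd is None: sd=st["tool_pos"][:2]; print("no seed seen")
    print("hole",h.round(2),"held at tool",tool(sd,st).round(2),"SHIFT",(h-sd).round(2),"TCP target",(st["tool_pos"][:2]+h-sd).round(2),"home z",round(43+off,1),"mouth z",65+off)
E
python3 -c "
from h import *
aim(3,103.4)"
```

```text
t 15.1 [541.3    7.4  197.86] [1.7998e+02 1.0000e-02 9.8040e+01] gap 20.7 grip 29.5
[(1, [524.11, 137.53], np.float64(6.35)), (2, [528.98, 101.9], np.float64(6.33)), (3, [533.86, 66.09], np.float64(6.33))]
yaw 7.77 [0.02 0.06 0.08]
hole [533.85  66.17] held at tool [ 1.18 -0.15] SHIFT [-7.14 57.62] TCP target [534.16  65.02] home z 146.4 mouth z 168.4
```

{"fn": "servo_tool", "kwargs": {"plan": [[[-0.0035,0.029,0,0,0.01],[-0.0036,0.0288,0,0,0.01],[0,0,-0.012,0,0.01],[0,0,-0.01,0,0.01],[0,0,0,0,0.01],[0,0,0,0,0.01],[0,0,0,0,0.01]]]}}

```text
time: 15.85
tool_pos: [534.4, 64.6, 175.8]
tcp_rot: [180.0, 0.0, 97.9]
ft_force: [-0.6, -1.2, -0.9]
finger_gap: 20.8
grip_force: 30.7
```

{"fn": "servo_tool", "kwargs": {"plan": [[[-0.0002,0.0002,0,0,0.01],[0,0,-0.003,0,0.01],[0,0,-0.002,0,0.01],[0,0,-0.002,0,0.01],[0,0,-0.002,0,0.01],[0,0,0,0,0.01],[0,0,0,0,0.01]]]}}

```text
time: 16.55
tool_pos: [534.1, 65.6, 167.3]
tcp_rot: [180.0, -0.0, 97.9]
ft_force: [-2.2, 0.0, 5.9]
finger_gap: 20.1
grip_force: 31.2
```

{"fn": "servo_tool", "kwargs": {"plan": [[[0,-0.0006,0.002,0,0.01],[0,0,0,0,0.01],[0,0,-0.002,0,0.01],[0,0,-0.001,0,0.01],[0,0,0,0,0.01],[0,0,0,0,0.01]]]}}

```text
time: 17.15
tool_pos: [534.5, 65.0, 167.1]
tcp_rot: [179.9, -0.0, 97.9]
ft_force: [-3.9, 0.8, 11.6]
finger_gap: 20.7
grip_force: 31.9
```

{"fn": "servo_tool", "kwargs": {"plan": [[[-0.0004,0,0.0005,0,0.01],[0,0,0,0,0.01],[0,0,0,0,0.01],[0,0,0,0,0.01]]]}}

```text
time: 17.55
tool_pos: [534.2, 65.0, 167.2]
tcp_rot: [179.9, 0.0, 97.9]
ft_force: [-2.9, -0.0, 9.2]
finger_gap: 20.3
grip_force: 31.3
```

```bash
python3 - <<'E'
from h import *
s,st=look(pic="pics/w5.png"); print(st["ft_force"])
o=carrier(s,G); print([(x[0],x[1][:2].round(2).tolist(),round(x[2],2)) for x in o])
oo=[x for x in o if x[0] in(0,1,2) and (x[0]==0 or abs(x[2]-6.3)<.5)]
R,t,e=fitline([x[0] for x in oo],HO,[x[1] for x in oo],1); print("hole3",t+R@[0,-36],e)
z=st["tool_pos"][2]-103.4; sd=seeds(s,[st["tool_pos"]],z+49.5)[0]; print(sd,tool(sd,st))
E
```

```text
t 17.55 [534.2   64.98 167.23] [179.9    0.    97.93] gap 20.3 grip 31.3
[-2.94169698 -0.02260916  9.2211618 ]
[(0, [519.25, 173.41], np.float64(15.99)), (1, [524.21, 137.6], np.float64(6.42)), (2, [529.03, 101.85], np.float64(6.33)), (3, [533.89, 63.27], np.float64(9.08)), (4, [537.57, 37.15], np.float64(6.26))]
hole3 [533.91236314  66.28465562] [0.12902353 0.04995959 0.10245592]
[533.98  65.86] [ 0.89770392 -0.09811883]
```

View pics/w5.png

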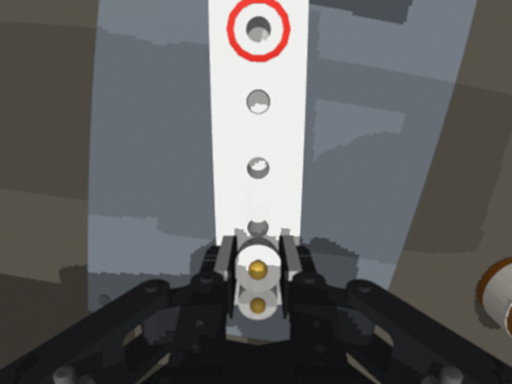

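The ringed hole is at (258,30), the target hole peeks out at (258,228) and the held seed is at (258,269). The stub sits slightly to the −y side, so I'll shift +y under light contact.

{"fn": "servo_tool", "kwargs": {"plan": [[[0,0.0006,0.0005,0,0.01],[0,0,0,0,0.01],[0,0.0003,0,0,0.01],[0,0,0,0,0.01],[0,0.0003,0,0,0.01],[0,0,0,0,0.01],[0,0,0,0,0.01]]]}}

```text
time: 18.3
tool_pos: [534.0, 65.8, 167.2]
tcp_rot: [179.9, 0.0, 97.9]
ft_force: [-0.7, -2.0, 5.2]
finger_gap: 20.5
grip_force: 31.2
```

{"fn": "servo_tool", "kwargs": {"plan": [[[0,0.0004,0,0,0.01],[0,0,0,0,0.01],[0,0.0004,0,0,0.01],[0,0,0,0,0.01]]]}}

```text
time: 18.7
tool_pos: [534.0, 66.4, 167.1]
tcp_rot: [179.9, 0.1, 97.9]
ft_force: [0.1, -3.4, 5.3]
finger_gap: 20.3
grip_force: 31.2
```

{"fn": "servo_tool", "kwargs": {"plan": [[[0.0004,0,0,0,0.01],[0,0,0,0,0.01],[0,0,0,0,0.01]]]}}

```text
time: 19.0
tool_pos: [534.2, 66.3, 167.1]
tcp_rot: [180.0, 0.1, 97.9]
ft_force: [-2.5, -2.3, 7.3]
finger_gap: 20.2
grip_force: 31.3
```

{"fn": "servo_tool", "kwargs": {"plan": [[[-0.0008,0,0,0,0.01],[0,0,0,0,0.01],[0,0,0,0,0.01]]]}}

```text
time: 19.3
tool_pos: [533.7, 66.4, 167.1]
tcp_rot: [179.9, 0.1, 97.9]
ft_force: [0.1, -4.1, 4.8]
finger_gap: 20.8
grip_force: 31.1
```

{"fn": "servo_tool", "kwargs": {"plan": [[[0,0,0.008,0,0.01],[0.006,-0.04,0.006,0,0.01],[0,0,0,0,0.01],[0,0,0,0,0.01],[0,0,0,0,0.01]]]}}

```text
time: 19.8
tool_pos: [538.7, 27.4, 180.2]
tcp_rot: [-179.9, -0.0, 97.9]
ft_force: [-1.3, 0.3, -0.8]
finger_gap: 20.8
grip_force: 29.7
```

```bash
python3 - <<'E'
from h import *
aim(3,103.4)
s,st=look(pic="pics/w6.png"); 
f=cv2.resize(s["frame"][210:330,170:350],None,fx=4,fy=4,interpolation=cv2.INTER_CUBIC); cv2.imwrite("pics/w6c.png",f)
E
```

```text
t 19.8 [538.71  27.43 180.17] [-1.7994e+02 -4.0000e-02  9.7920e+01] gap 20.8 grip 29.7
[]Traceback (most recent call last):
  File "<stdin>", line 2, in <module>
  File "h.py", line 85, in aim
    else: h=o[0][1][:2]
            ~^^^
IndexError: list index out of range
```

```bash
python3 - <<'E'
from h import *
s,st=look(pic="pics/w6.png"); t=optics.snapshot("top"); cv2.imwrite("pics/t2.png",t["frame"])
a=s["frame"]; b=cv2.resize(t["frame"][140:290,100:350],(400,240))
c=np.zeros((480,800,3),np.uint8); c[:300,:400]=cv2.resize(a,(400,300)); c[:240,400:]=b; z=cv2.resize(a[210:330,170:350],(360,240)); c[240:480,400:760]=z
cv2.imwrite("pics/m1.png",c)
E
```

```text
t 19.85 [538.71  27.59 180.15] [-1.7995e+02 -3.0000e-02  9.7950e+01] gap 20.8 grip 29.7
```

View pics/m1.png

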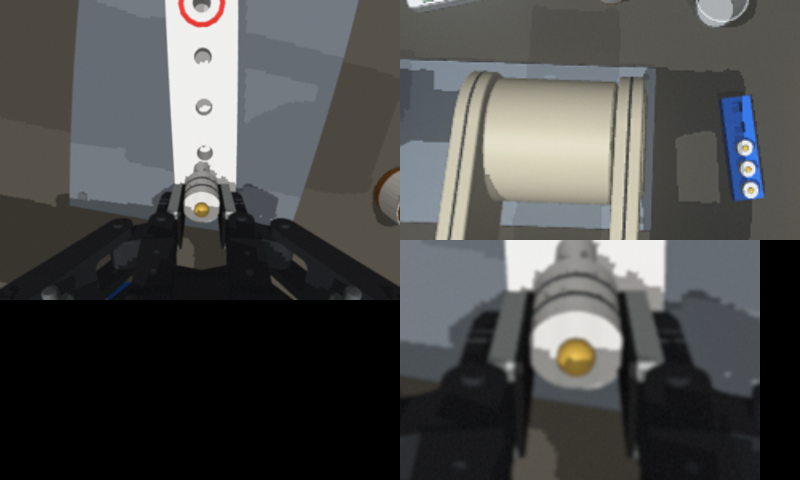

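The holes are now at wrist pixels (262,195), (261,137) and (260,73), with the ring at (258,5). The stub in hand is upright, and the rack holds three stubs. The carrier may have shifted, so I'll re-measure it.

```bash
python3 - <<'E'
from h import *
s,st=look()
g=w(s,[(258,5),(260,73),(261,137),(262,195)],65); print(g.round(1).tolist(),np.diff(g,axis=0).round(1).tolist())
for x in carrier(s,g): print(x[0],x[1].round(2),round(x[2],2))
E
```

```text
t 19.95 [538.79  27.62 180.25] [-1.7996e+02 -2.0000e-02  9.7970e+01] gap 20.9 grip 29.7
[[521.5, 150.6, 65.0], [527.5, 115.6, 65.0], [533.1, 80.3, 65.0], [538.8, 45.2, 65.0]] [[6.0, -35.0, 0.0], [5.6, -35.4, 0.0], [5.7, -35.1, 0.0]]
0 [521.25 150.99  65.  ] 15.59
1 [526.89 116.25  65.  ] 6.24
2 [532.75  80.42  65.  ] 6.29
3 [538.56  44.83  65.  ] 6.3
```

The carrier moved because the held pin brushed the seated stub as I backed off. I'll rise above the seated stubs from here on, re-aim and check that stub.

{"fn": "servo_tool", "kwargs": {"plan": [[[0,0,0.02,0,0.01],[0,0,0.02,0,0.01],[0.002,-0.03,0,1.3,0.01],[0,0,0,0,0.01],[0,0,0,0,0.01],[0,0,0,0,0.01]]]}}

```text
time: 20.6
tool_pos: [540.8, -2.5, 220.1]
tcp_rot: [-180.0, -0.0, 99.2]
ft_force: [0.1, -0.2, -0.5]
finger_gap: 20.3
grip_force: 29.7
```

```bash
python3 - <<'E'
from h import *
G2=[[521.25,150.99],[526.89,116.25],[532.75,80.42],[538.56,44.83]]
aim(3,103.4,G2)
s,st=look(pic="pics/w7.png")
hd=[538.56+5.8,44.83-35.5]; print(heads(s,[hd],89),seeds(s,[hd],92.5),"exp",hd)
a=s["frame"]; cv2.imwrite("pics/m2.png",cv2.resize(a[100:384,100:420],None,fx=2,fy=2))
E
```

```text
t 20.6 [540.8   -2.53 220.07] [-1.7995e+02 -3.0000e-02  9.9230e+01] gap 20.3 grip 29.7
[(1, [526.82, 116.13], np.float64(6.29)), (2, [532.67, 80.84], np.float64(6.16)), (3, [538.51, 44.82], np.float64(6.26))]
yaw 9.31 [0.02 0.24 0.25]
hole [538.49  45.07] held at tool [ 1.59 -0.25] SHIFT [-1.81 46.07] TCP target [538.99  43.54] home z 146.4 mouth z 168.4
t 20.65 [540.78  -2.45 220.04] [-1.7995e+02 -3.0000e-02  9.9240e+01] gap 20.8 grip 29.7
[(array([544.21,  10.25]), np.float64(14.22))] [array([544.31,   9.29])] exp [544.3599999999999, 9.329999999999998]
```

View pics/m2.png

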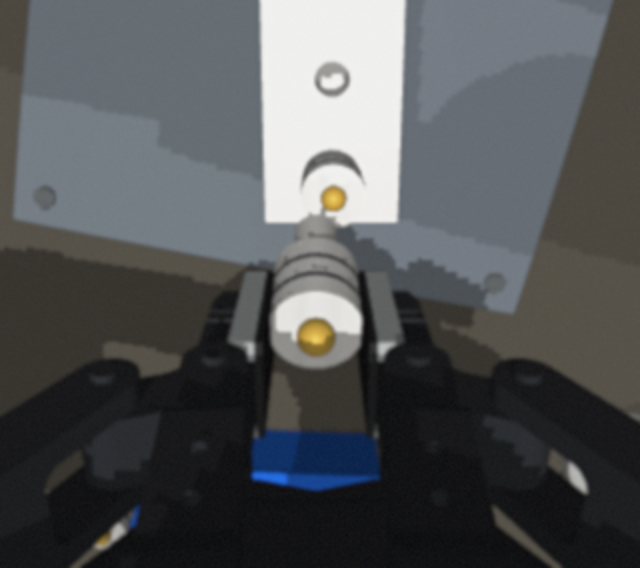

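The stub in hole4 is seated, with its seed at the expected place. The held stub's head is at about (258,268) and its pin end at about (257,210). I'll check whether it is tilted about the grip axis.

```bash
python3 - <<'E'
from h import *
s,st=look(); z0=st["tool_pos"][2]-103.4; a=np.radians(st["tcp_rot"][2]); ux=np.array([np.cos(a),np.sin(a)])
sd=seeds(s,[st["tool_pos"]],z0+49.5)[0]
for nm,d,dz in [("pinfront",6,0),("pin/head junction front",6,22),("head bottom front",11,22),("head top front",11,46),("head top back",-11,46),("seed",0,49.5)]:
    for off in (1.0,):
        P=st["tool_pos"][:2]+ux*(off+d); print(nm,px(s,[*P,z0+dz])[0].round(1))
g=cv2.cvtColor(s["frame"],cv2.COLOR_BGR2GRAY); x=257
print({r:int(g[r,x]) for r in range(200,290,2)})
f=s["frame"][195:295,210:305]; cv2.imwrite("pics/m3.png",cv2.resize(f,None,fx=6,fy=6,interpolation=cv2.INTER_CUBIC))
E
```

```text
t 20.7 [540.83  -2.45 220.12] [-1.7995e+02 -3.0000e-02  9.9260e+01] gap 21.0 grip 29.7
pinfront [258.1 217.6]
pin/head junction front [258.  232.5]
head bottom front [258.1 223.7]
head top front [258.  243.8]
head top back [258.  286.3]
seed [258.  269.5]
{200: 236, 202: 237, 204: 237, 206: 231, 208: 155, 210: 149, 212: 149, 214: 150, 216: 136, 218: 124, 220: 150, 222: 150, 224: 150, 226: 110, 228: 115, 230: 151, 232: 150, 234: 142, 236: 81, 238: 140, 240: 149, 242: 149, 244: 150, 246: 223, 248: 230, 250: 229, 252: 229, 254: 229, 256: 228, 258: 191, 260: 110, 262: 141, 264: 161, 266: 180, 268: 199, 270: 203, 272: 131, 274: 108, 276: 102, 278: 122, 280: 145, 282: 140, 284: 89, 286: 52, 288: 53}
```

View pics/m3.png

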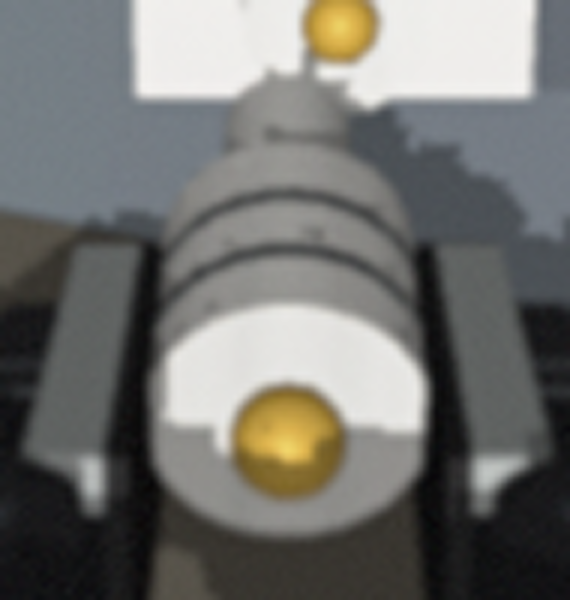

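The pin end is about 6–7° forward: the collision pivoted it. I'll drop this stub back into its loose rack slot to right it, then re-grasp.

{"fn": "servo_tool", "kwargs": {"plan": [[[0.002,-0.017,-0.002,8.5,0.01],[0.002,-0.017,-0.002,8.5,0.01],[0.002,-0.017,-0.002,8.5,0.01],[0.002,-0.017,-0.002,8.5,0.01],[0.002,-0.017,-0.002,8.5,0.01],[0.002,-0.017,-0.002,8.5,0.01],[0.002,-0.017,-0.002,8.5,0.01],[0.002,-0.017,-0.002,8.5,0.01],[0.002,-0.017,-0.002,8.5,0.01],[0.002,-0.017,-0.002,8.5,0.01]]]}}

```text
time: 21.75
tool_pos: [561.2, -173.3, 200.3]
tcp_rot: [180.0, -0.0, -175.4]
ft_force: [0.5, -0.3, -0.8]
finger_gap: 20.7
grip_force: 29.7
```

{"fn": "servo_tool", "kwargs": {"plan": [[[0.001,-0.004,0,2.1,0.01],[0,0,0,0,0.01],[0,0,0,0,0.01]]]}}

```text
time: 22.05
tool_pos: [562.1, -176.7, 200.3]
tcp_rot: [180.0, -0.0, -173.8]
ft_force: [0.1, 0.5, 0.2]
finger_gap: 20.3
grip_force: 29.7
```

```bash
python3 - <<'E'
from h import *
s,st=look()
g=[(525.88,-179.79),(496.49,-183.0),(466.76,-186.5)]
for a,b in zip(heads(s,g,58),seeds(s,g,61)): print(a,b)
h=[a[0] for a in heads(s,g,58)]; R,t,e=fitline(range(3),[0,-30,-60],h,0); print("slotB",t+R@[30,0],"yaw",np.degrees(np.arctan2(R[1,0],R[0,0])),e, "in tool",tool(t+R@[30,0],st))
z0=st["tool_pos"][2]-103.4; sd=seeds(s,[st["tool_pos"]],z0+49.5)[0]; print("seed tool",tool(sd,st))
cv2.imwrite("pics/w8.png",s["frame"])
cv2.imwrite("pics/m4.png",cv2.resize(s["frame"][20:310,150:360],None,fx=2,fy=2))
E
```

```text
t 22.05 [ 562.1  -176.66  200.35] [ 1.7998e+02 -2.0000e-02 -1.7375e+02] gap 20.3 grip 29.7
(array([ 524.58, -179.85]), np.float64(11.57)) [ 525.   -179.92]
(array([ 495.37, -183.2 ]), np.float64(11.22)) [ 495.3  -183.31]
(array([ 465.75, -186.77]), np.float64(11.21)) [ 465.71 -186.72]
slotB [ 554.82250786 -176.26403386] yaw 6.708706657759299 [0.45524193 0.15509853 0.31135629] in tool [7.19054647 1.18327068]
seed tool [1.77312168 0.15176937]
```

View pics/m4.png

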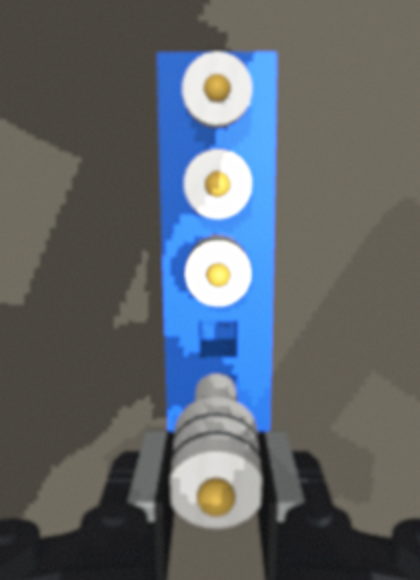

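The empty slot is at wrist pixel (259,189), with three stubs above it. The tilted stub in hand has its pin tip just below the slot.

{"fn": "servo_tool", "kwargs": {"plan": [[[-0.0011,0.0009,-0.02,0,0.01],[0,0,-0.035,0,0.01],[0,0,-0.006,0,0.01],[0,0,0,0,0.01],[0,0,-0.004,0,0.01],[0,0,-0.004,0,0.01],[0,0,0,0,0.01],[0,0,0,0,0.01]]]}}

```text
time: 22.9
tool_pos: [561.4, -176.4, 132.1]
tcp_rot: [-180.0, 0.0, -173.7]
ft_force: [1.5, 0.9, -0.8]
finger_gap: 20.5
grip_force: 29.7
```

{"fn": "servo_tool", "kwargs": {"plan": [[[0,0,-0.004,0,0.01],[0,0,-0.004,0,0.01],[0,0,-0.001,0,0.01],[0,0,0,0,0.01],[0,0,0,0,0.01]]]}}

```text
time: 23.4
tool_pos: [560.9, -176.2, 122.4]
tcp_rot: [180.0, -0.0, -173.7]
ft_force: [1.4, 1.3, -1.2]
finger_gap: 20.8
grip_force: 29.6
```

Good. Release, wait for it to settle, rise to the view height and look.

{"fn": "servo_tool", "kwargs": {"plan": [[[0,0,0,0,0.045],[0,0,0,0,0.045],[0,0,0,0,0.045],[0,0,0,0,0.045],[0,0,0.02,0,0.045],[0.003,0,0.04,0,0.045],[0.005,0.002,0.018,0,0.045],[0,0,0,0,0.045],[0,0,0,0,0.045]]]}}

```text
time: 24.3
tool_pos: [569.1, -174.3, 200.7]
tcp_rot: [-180.0, 0.0, -173.7]
ft_force: [0.0, -0.5, -0.3]
finger_gap: 45.0
grip_force: 0.0
```

```bash
cat >> h.py <<'E'
def rack(g):
    s,st=look(); h=heads(s,g,58)
    for a,b in zip(h,seeds(s,g,61)): print(a,b,"d",(np.array(a[0])-st["tool_pos"][:2]).round(1))
    return s,st
E
python3 - <<'E'
from h import *
rack([(554.8,-176.4),(524.6,-179.9),(495.4,-183.2),(465.7,-186.7)])
E
```

```text
t 24.3 [ 569.13 -174.27  200.74] [-1.7998e+02  3.0000e-02 -1.7366e+02] gap 45.0 grip 0.0
(array([ 554.78, -176.71]), np.float64(11.6)) [ 555.16 -176.73] d [-14.3  -2.4]
(array([ 524.61, -179.89]), np.float64(11.48)) [ 524.89 -179.84] d [-44.5  -5.6]
(array([ 495.18, -183.19]), np.float64(11.13)) [ 495.15 -183.36] d [-73.9  -8.9]
(array([ 465.44, -186.75]), np.float64(11.23)) [ 465.5  -186.76] d [-103.7  -12.5]
```

{"fn": "servo_tool", "kwargs": {"plan": [[[-0.0146,-0.0026,0,0.1,0.045],[0,0,-0.02,0,0.045],[0,0,-0.04,0,0.045],[0,0,-0.022,0,0.045],[0,0,-0.007,0,0.045],[0,0,0,0,0.045],[0,0,0,0,0.045]]], "force": 60}}

```text
time: 25.05
tool_pos: [554.8, -177.0, 112.3]
tcp_rot: [-180.0, 0.0, -173.6]
ft_force: [0.5, 0.8, 0.2]
finger_gap: 44.9
grip_force: 0.0
```

{"fn": "servo_tool", "kwargs": {"plan": [[[0,0,0,0,0.01],[0,0,0,0,0.01],[0,0,0,0,0.01],[0,0,0,0,0.01],[0,0,0,0,0.01],[0,0,0,0,0.01]]]}}

```text
time: 25.65
tool_pos: [555.6, -177.3, 113.5]
tcp_rot: [-179.9, 0.2, -173.6]
ft_force: [-1.2, 0.5, 6.3]
finger_gap: 19.7
grip_force: 58.5
```

{"fn": "servo_tool", "kwargs": {"plan": [[[0,0,0.02,0,0.01],[0,0,0.045,0,0.01],[0,0,0.038,0,0.01],[-0.0008,0.018,0,-8.5,0.01],[-0.0008,0.018,0,-8.5,0.01],[-0.0008,0.018,0,-8.5,0.01],[-0.0008,0.018,0,-8.5,0.01],[-0.0008,0.018,0,-8.5,0.01],[-0.0008,0.018,0,-8.5,0.01],[-0.0008,0.018,0,-8.5,0.01]]]}}

```text
time: 26.65
tool_pos: [548.9, -50.1, 215.1]
tcp_rot: [180.0, 0.0, 126.6]
ft_force: [1.0, 0.7, -0.1]
finger_gap: 19.7
grip_force: 58.8
```

{"fn": "servo_tool", "kwargs": {"plan": [[[-0.0008,0.018,0,-8.5,0.01],[-0.0008,0.018,0,-8.5,0.01],[0,0,0,-8.5,0.01],[0,0,0,-2,0.01],[0,0,0,0,0.01],[0,0,0,0,0.01]]]}}

```text
time: 27.25
tool_pos: [547.3, -14.9, 214.9]
tcp_rot: [180.0, 0.0, 99.5]
ft_force: [0.1, -0.2, 0.4]
finger_gap: 19.8
grip_force: 58.7
```

```bash
cat >> h.py <<'E'
G2=[[521.1,151.5],[526.9,116.1],[532.7,80.6],[538.5,45.07],[544.3,9.5]]
def tilt(off):
    s,st=look(); g=cv2.cvtColor(s["frame"],cv2.COLOR_BGR2GRAY); a=np.radians(st["tcp_rot"][2]); ux=np.array([np.cos(a),np.sin(a)])
    sd=seeds(s,[st["tool_pos"]],st["tool_pos"][2]-off+49.5)[0]
    for nm,d,dz in [("pin front",6,0),("headbottom front",11,22),("headtop front",11,46)]: print(nm,px(s,[*(sd+ux*d),st["tool_pos"][2]-off+dz])[0].round(1))
    c=int(px(s,[*sd,st["tool_pos"][2]-off])[0][0]); print(c,[int(g[q,c]) for q in range(196,256,2)])
E
python3 - <<'E'
from h import *
aim(3,100.2,G2); tilt(100.2)
E
```

```text
t 27.25 [547.34 -14.87 214.94] [1.7997e+02 1.0000e-02 9.9510e+01] gap 19.8 grip 58.7
[(1, [526.83, 115.94], np.float64(6.3)), (2, [532.49, 80.81], np.float64(6.15)), (3, [538.61, 44.8], np.float64(6.26))]
yaw 9.4 [0.11 0.33 0.22]
hole [538.53  45.  ] held at tool [ 1.43 -0.21] SHIFT [-8.37 58.49] TCP target [538.96  43.62] home z 143.2 mouth z 165.2
t 27.3 [547.3  -14.94 214.84] [1.7998e+02 1.0000e-02 9.9500e+01] gap 19.6 grip 58.7
pin front [257.6 218.9]
headbottom front [257.5 225.2]
headtop front [257.5 246.1]
257 [219, 127, 122, 124, 124, 124, 123, 123, 123, 124, 123, 116, 119, 127, 120, 99, 123, 127, 114, 84, 127, 122, 71, 110, 125, 102, 194, 236, 235, 236]
```

```bash
python3 - <<'E'
from h import *
aim(3,101.5,G2); tilt(101.5)
E
```

```text
t 27.35 [547.26 -14.96 214.76] [1.7999e+02 1.0000e-02 9.9480e+01] gap 19.9 grip 58.7
[(1, [526.86, 115.95], np.float64(6.34)), (2, [532.51, 80.71], np.float64(6.25)), (3, [538.57, 44.81], np.float64(6.29))]
yaw 9.34 [0.08 0.26 0.18]
hole [538.49  44.97] held at tool [ 0.64 -0.2 ] SHIFT [-8.47 59.33] TCP target [538.79  44.37] home z 144.5 mouth z 166.5
t 27.4 [547.26 -14.99 214.71] [179.99   0.    99.47] gap 19.7 grip 58.7
pin front [257.6 219.2]
headbottom front [257.6 225.6]
headtop front [257.5 246.3]
257 [217, 126, 123, 123, 124, 123, 124, 123, 122, 123, 122, 116, 119, 127, 120, 99, 123, 127, 115, 85, 127, 123, 71, 111, 125, 104, 195, 237, 235, 234]
```

{"fn": "servo_tool", "kwargs": {"plan": [[[-0.0042,0.0297,0,0,0.01],[-0.0043,0.0298,0,0,0.01],[0,0,0,0,0.01],[0,0,-0.02,0,0.01],[0,0,-0.02,0,0.01],[0,0,-0.003,0,0.01],[0,0,0,0,0.01],[0,0,0,0,0.01],[0,0,0,0,0.01],[0,0,0,0,0.01]]]}}

```text
time: 28.45
tool_pos: [539.3, 44.5, 172.6]
tcp_rot: [179.9, 0.0, 99.4]
ft_force: [0.4, 0.5, -0.3]
finger_gap: 19.5
grip_force: 58.7
```

{"fn": "servo_tool", "kwargs": {"plan": [[[-0.0005,0,-0.001,0,0.01],[0,0,-0.002,0,0.01],[0,0,0,0,0.01],[0,0,0,0,0.01]]]}}

```text
time: 28.85
tool_pos: [538.1, 44.7, 168.4]
tcp_rot: [-180.0, -0.0, 99.4]
ft_force: [1.0, -0.1, -0.2]
finger_gap: 19.5
grip_force: 58.7
```

{"fn": "servo_tool", "kwargs": {"plan": [[[0.0005,-0.0002,0,0,0.01],[0,0,0,0,0.01],[0,0,0,0,0.01]]]}}

```text
time: 29.15
tool_pos: [538.8, 44.5, 168.6]
tcp_rot: [180.0, 0.0, 99.4]
ft_force: [-0.3, 0.0, -0.1]
finger_gap: 19.5
grip_force: 58.7
```

Now exactly on target; descend.

{"fn": "servo_tool", "kwargs": {"plan": [[[0,0,-0.002,0,0.01],[0,0,-0.002,0,0.01],[0,0,-0.001,0,0.01],[0,0,0,0,0.01],[0,0,0,0,0.01]]]}}

```text
time: 29.65
tool_pos: [538.6, 44.5, 163.5]
tcp_rot: [-180.0, -0.0, 99.4]
ft_force: [0.4, -0.7, -0.8]
finger_gap: 19.8
grip_force: 58.7
```

In the hole (3 mm below the mouth, no force). Press it home.

{"fn": "servo_tool", "kwargs": {"plan": [[[0,0,-0.003,0,0.01],[0,0,-0.003,0,0.01],[0,0,-0.003,0,0.01],[0,0,-0.003,0,0.01],[0,0,-0.003,0,0.01],[0,0,-0.002,0,0.01],[0,0,0,0,0.01],[0,0,0,0,0.01]]]}}

```text
time: 30.45
tool_pos: [538.6, 44.5, 146.4]
tcp_rot: [-180.0, -0.0, 99.4]
ft_force: [0.4, 1.0, -1.3]
finger_gap: 19.5
grip_force: 58.7
```

{"fn": "servo_tool", "kwargs": {"plan": [[[0,0,-0.001,0,0.01],[0,0,-0.001,0,0.01],[0,0,-0.0005,0,0.01],[0,0,0,0,0.01]]]}}

```text
time: 30.85
tool_pos: [538.8, 44.5, 144.6]
tcp_rot: [180.0, -0.0, 99.4]
ft_force: [-2.1, 1.6, 5.0]
finger_gap: 19.5
grip_force: 59.3
```

{"fn": "servo_tool", "kwargs": {"plan": [[[0,0,-0.001,0,0.01],[0,0,0,0,0.01],[0,0,0,0,0.045],[0,0,0,0,0.045],[0,0,0,0,0.045],[0,0,0.003,0,0.045],[0,0,0.02,0,0.045],[0,0,0.035,0,0.045],[0,-0.01,0,8.5,0.045],[0,-0.02,0,8.5,0.045]]]}}

```text
time: 31.85
tool_pos: [539.7, 15.0, 203.0]
tcp_rot: [179.8, 0.1, 116.8]
ft_force: [-0.3, -0.7, 0.4]
finger_gap: 45.0
grip_force: 0.0
```

{"fn": "servo_tool", "kwargs": {"plan": [[[0,-0.022,0,8.5,0.045],[0,-0.022,0,8.5,0.045],[0,-0.022,0,8.5,0.045],[0,-0.022,0,8.5,0.045],[0,-0.022,0,8.5,0.045],[0,-0.022,0,8.5,0.045],[0,-0.022,0,8.5,0.045],[0,-0.022,0,8.5,0.045],[0,-0.014,0,2,0.045],[0,0,0,0,0.045]]]}}

```text
time: 32.85
tool_pos: [538.6, -177.2, 201.2]
tcp_rot: [-180.0, -0.0, -173.7]
ft_force: [-0.7, 0.4, 0.5]
finger_gap: 45.3
grip_force: 0.0
```

{"fn": "servo_tool", "kwargs": {"plan": [[[0,0,0,0,0.045],[0,0,0,0,0.045]]]}}

```text
time: 33.05
tool_pos: [538.7, -174.7, 201.0]
tcp_rot: [180.0, -0.0, -173.6]
ft_force: [0.0, 0.2, -0.2]
finger_gap: 44.9
grip_force: 0.0
```

```bash
python3 - <<'E'
from h import *
rack([(524,-179.9),(494.4,-183.2),(465,-186.7)])
E
```

```text
t 33.05 [ 538.73 -174.73  201.03] [ 1.7998e+02 -1.0000e-02 -1.7361e+02] gap 44.9 grip 0.0
(array([ 523.2 , -179.86]), np.float64(11.65)) [ 523.62 -179.94] d [-15.5  -5.1]
(array([ 493.66, -183.33]), np.float64(11.4)) [ 493.95 -183.39] d [-45.1  -8.6]
(array([ 464.25, -186.85]), np.float64(11.11)) [ 464.29 -186.88] d [-74.5 -12.1]
```

{"fn": "servo_tool", "kwargs": {"plan": [[[-0.0152,-0.0052,0,0.3,0.045],[0,0,-0.02,0,0.045],[0,0,-0.04,0,0.045],[0,0,-0.022,0,0.045],[0,0,-0.0065,0,0.045],[0,0,0,0,0.045],[0,0,0,0,0.045]]], "force": 60}}

```text
time: 33.8
tool_pos: [524.5, -180.8, 114.1]
tcp_rot: [-179.9, 0.1, -173.3]
ft_force: [0.7, 0.6, 0.2]
finger_gap: 44.8
grip_force: 0.0
```

{"fn": "servo_tool", "kwargs": {"plan": [[[0,0,0,0,0.01],[0,0,0,0,0.01],[0,0,0,0,0.01],[0,0,0,0,0.01],[0,0,0,0,0.01],[0,0,0,0,0.01]]]}}

```text
time: 34.4
tool_pos: [524.7, -181.2, 114.6]
tcp_rot: [-179.9, 0.2, -173.3]
ft_force: [-1.5, 1.1, 6.1]
finger_gap: 19.5
grip_force: 58.4
```

{"fn": "servo_tool", "kwargs": {"plan": [[[0,0,0.02,0,0.01],[0,0,0.045,0,0.01],[0,0,0.038,0,0.01],[0.002,0.02,0,-8.5,0.01],[0.002,0.02,0,-8.5,0.01],[0.002,0.02,0,-8.5,0.01],[0.002,0.02,0,-8.5,0.01],[0.002,0.02,0,-8.5,0.01],[0.002,0.02,0,-8.5,0.01],[0.002,0.02,0,-8.5,0.01]]]}}

```text
time: 35.4
tool_pos: [537.9, -40.0, 216.5]
tcp_rot: [179.9, 0.1, 126.9]
ft_force: [0.1, -0.4, -0.9]
finger_gap: 19.3
grip_force: 58.8
```

{"fn": "servo_tool", "kwargs": {"plan": [[[0.002,0.02,0,-8.5,0.01],[0.002,0.02,0,-8.5,0.01],[0,0.02,0,-8.5,0.01],[0,0,0,-2,0.01],[0,0,0,0,0.01],[0,0,0,0,0.01]]]}}

```text
time: 36.0
tool_pos: [541.7, 19.1, 216.2]
tcp_rot: [180.0, 0.0, 99.8]
ft_force: [0.5, -0.2, -0.3]
finger_gap: 19.6
grip_force: 58.7
```

```bash
python3 - <<'E'
from h import *
aim(2,102.6,G2); tilt(102.6)
E
```

```text
t 36.0 [541.73  19.1  216.17] [1.7995e+02 2.0000e-02 9.9810e+01] gap 19.6 grip 58.7
[(0, [521.07, 151.17], np.float64(15.65)), (1, [526.8, 116.18], np.float64(6.24)), (2, [532.73, 80.36], np.float64(6.33))]
yaw 9.35 [0.26 0.28 0.03]
hole [532.72  80.38] held at tool [ 1.37 -0.14] SHIFT [-8.64 59.96] TCP target [533.09  79.05] home z 145.6 mouth z 167.6
t 36.05 [541.69  18.93 216.04] [1.7996e+02 2.0000e-02 9.9790e+01] gap 19.7 grip 58.7
pin front [257.5 217.4]
headbottom front [257.5 223.5]
headtop front [257.4 243.8]
257 [236, 237, 237, 232, 144, 94, 113, 88, 116, 192, 183, 143, 126, 119, 100, 125, 129, 116, 93, 128, 115, 71, 122, 120, 108, 230, 236, 235, 234, 235]
```

{"fn": "servo_tool", "kwargs": {"plan": [[[-0.0043,0.0302,0,0,0.01],[-0.0043,0.0302,0,-0.4,0.01],[0,0,0,0,0.01],[0,0,-0.02,0,0.01],[0,0,-0.02,0,0.01],[0,0,-0.003,0,0.01],[0,0,0,0,0.01],[0,0,0,0,0.01],[0,0,0,0,0.01],[0,0,0,0,0.01]]]}}

```text
time: 37.1
tool_pos: [533.5, 79.6, 173.7]
tcp_rot: [179.9, 0.0, 99.3]
ft_force: [0.1, -0.2, -0.8]
finger_gap: 19.4
grip_force: 58.7
```

{"fn": "servo_tool", "kwargs": {"plan": [[[0,0,-0.001,0,0.01],[0,0,-0.001,0,0.01],[0,0,0,0,0.01],[0,0,0,0,0.01]]]}}

```text
time: 37.5
tool_pos: [532.8, 79.7, 170.5]
tcp_rot: [-180.0, -0.0, 99.3]
ft_force: [0.2, 0.3, -0.7]
finger_gap: 19.3
grip_force: 58.7
```

{"fn": "servo_tool", "kwargs": {"plan": [[[0.0002,-0.0004,0,0,0.01],[0,0,0,0,0.01],[0,0,-0.002,0,0.01],[0,0,-0.002,0,0.01],[0,0,-0.002,0,0.01],[0,0,0,0,0.01],[0,0,0,0,0.01]]]}}

```text
time: 38.2
tool_pos: [533.0, 79.3, 164.4]
tcp_rot: [-180.0, -0.0, 99.3]
ft_force: [-0.9, 0.1, -0.5]
finger_gap: 19.9
grip_force: 58.7
```

In (3 mm below the mouth). Press home to about 145.6, release, and return to the rack view.

{"fn": "servo_tool", "kwargs": {"plan": [[[0,0,-0.003,0,0.01],[0,0,-0.003,0,0.01],[0,0,-0.003,0,0.01],[0,0,-0.003,0,0.01],[0,0,-0.003,0,0.01],[0,0,-0.002,0,0.01],[0,0,-0.001,0,0.01],[0,0,-0.001,0,0.01],[0,0,-0.0005,0,0.01],[0,0,0,0,0.01]]]}}

```text
time: 39.2
tool_pos: [533.2, 79.3, 145.6]
tcp_rot: [-180.0, -0.0, 99.3]
ft_force: [-2.1, 1.3, 5.0]
finger_gap: 19.5
grip_force: 59.3
```

{"fn": "servo_tool", "kwargs": {"plan": [[[0,0,-0.001,0,0.01],[0,0,0,0,0.01],[0,0,0,0,0.045],[0,0,0,0,0.045],[0,0,0,0,0.045],[0,0,0.003,0,0.045],[0,0,0.02,0,0.045],[0,0,0.035,0,0.045],[-0.002,-0.02,0,8.5,0.045],[-0.002,-0.025,0,8.5,0.045]]]}}

```text
time: 40.2
tool_pos: [530.1, 34.5, 204.0]
tcp_rot: [179.8, 0.1, 116.8]
ft_force: [0.4, -0.6, 0.2]
finger_gap: 45.3
grip_force: 0.0
```

{"fn": "servo_tool", "kwargs": {"plan": [[[-0.0025,-0.025,0,8.5,0.045],[-0.0025,-0.025,0,8.5,0.045],[-0.0025,-0.025,0,8.5,0.045],[-0.0025,-0.025,0,8.5,0.045],[-0.0025,-0.025,0,8.5,0.045],[-0.0025,-0.025,0,8.5,0.045],[-0.0025,-0.025,0,8.5,0.045],[-0.0025,-0.025,0,8.5,0.045],[0,-0.015,0,2.4,0.045],[0,0,0,0,0.045]]]}}

```text
time: 41.2
tool_pos: [508.9, -182.6, 202.2]
tcp_rot: [-180.0, 0.0, -173.4]
ft_force: [0.1, 0.7, -0.2]
finger_gap: 45.1
grip_force: 0.0
```

{"fn": "servo_tool", "kwargs": {"plan": [[[0,0,0,0,0.045],[0,0,0,0,0.045]]]}}

```text
time: 41.4
tool_pos: [509.1, -180.0, 202.0]
tcp_rot: [180.0, -0.0, -173.3]
ft_force: [-0.3, 0.9, 0.3]
finger_gap: 45.1
grip_force: 0.0
```

```bash
python3 - <<'E'
from h import *
rack([(492.6,-183.3),(463.3,-186.8)])
E
```

```text
t 41.4 [ 509.14 -180.02  202.  ] [ 1.7998e+02 -1.0000e-02 -1.7330e+02] gap 45.1 grip 0.0
(array([ 491.87, -183.53]), np.float64(11.56)) [ 492.2  -183.57] d [-17.3  -3.5]
(array([ 462.28, -186.94]), np.float64(11.37)) [ 462.46 -187.01] d [-46.9  -6.9]
```

{"fn": "servo_tool", "kwargs": {"plan": [[[-0.0176,-0.003,0,0,0.045],[0,0,-0.02,0,0.045],[0,0,-0.04,0,0.045],[0,0,-0.022,0,0.045],[0,0,-0.0075,0,0.045],[0,0,0,0,0.045],[0,0,0,0,0.045]]], "force": 60}}

```text
time: 42.15
tool_pos: [492.4, -183.8, 114.0]
tcp_rot: [-179.9, 0.1, -173.3]
ft_force: [0.0, -0.0, 1.2]
finger_gap: 44.8
grip_force: 0.0
```

{"fn": "servo_tool", "kwargs": {"plan": [[[0,0,0,0,0.01],[0,0,0,0,0.01],[0,0,0,0,0.01],[0,0,0,0,0.01],[0,0,0,0,0.01],[0,0,0,0,0.01]]]}}

```text
time: 42.75
tool_pos: [492.7, -184.3, 114.5]
tcp_rot: [-179.9, 0.2, -173.3]
ft_force: [-1.5, 0.8, 5.0]
finger_gap: 19.6
grip_force: 58.4
```

{"fn": "servo_tool", "kwargs": {"plan": [[[0,0,0.02,0,0.01],[0,0,0.045,0,0.01],[0,0,0.038,0,0.01],[0.0045,0.024,0,-8.5,0.01],[0.0045,0.024,0,-8.5,0.01],[0.0045,0.024,0,-8.5,0.01],[0.0045,0.024,0,-8.5,0.01],[0.0045,0.024,0,-8.5,0.01],[0.0045,0.024,0,-8.5,0.01],[0.0045,0.024,0,-8.5,0.01]]]}}

```text
time: 43.75
tool_pos: [523.4, -14.8, 216.5]
tcp_rot: [179.9, 0.1, 126.9]
ft_force: [0.9, -1.3, -0.9]
finger_gap: 19.5
grip_force: 58.8
```

{"fn": "servo_tool", "kwargs": {"plan": [[[0.0045,0.024,0,-8.5,0.01],[0.0045,0.024,0,-8.5,0.01],[0.003,0.024,0,-8.5,0.01],[0,0,0,-2.2,0.01],[0,0,0,0,0.01],[0,0,0,0,0.01]]]}}

```text
time: 44.35
tool_pos: [535.2, 56.1, 216.1]
tcp_rot: [180.0, 0.0, 99.6]
ft_force: [-0.9, 0.3, 0.9]
finger_gap: 19.2
grip_force: 58.8
```

```bash
python3 - <<'E'
from h import *
aim(1,102.5,G2); tilt(102.5)
E
```

```text
t 44.35 [535.18  56.08 216.09] [1.7996e+02 1.0000e-02 9.9610e+01] gap 19.2 grip 58.8
[(0, [521.04, 151.67], np.float64(15.88)), (1, [526.89, 115.9], np.float64(6.33))]
yaw 9.3 [0.12 0.12]
hole [526.87 116.02] held at tool [ 0.76 -0.15] SHIFT [-8.04 59.22] TCP target [527.15 115.3 ] home z 145.5 mouth z 167.5
t 44.4 [535.16  55.89 216.  ] [1.7997e+02 1.0000e-02 9.9590e+01] gap 19.3 grip 58.8
pin front [257.6 218.4]
headbottom front [257.6 224.7]
headtop front [257.5 245.1]
257 [237, 237, 237, 237, 232, 146, 98, 116, 94, 117, 172, 212, 133, 117, 92, 109, 127, 120, 74, 118, 120, 85, 89, 126, 123, 159, 234, 234, 234, 232]
```

{"fn": "servo_tool", "kwargs": {"plan": [[[-0.004,0.0298,0,0,0.01],[-0.0041,0.0298,0,-0.3,0.01],[0,0,0,0,0.01],[0,0,-0.02,0,0.01],[0,0,-0.02,0,0.01],[0,0,-0.003,0,0.01],[0,0,0,0,0.01],[0,0,0,0,0.01],[0,0,0,0,0.01],[0,0,0,0,0.01]]]}}

```text
time: 45.45
tool_pos: [527.5, 115.8, 173.7]
tcp_rot: [179.9, 0.0, 99.2]
ft_force: [-0.2, 0.3, 0.7]
finger_gap: 19.6
grip_force: 58.8
```

{"fn": "servo_tool", "kwargs": {"plan": [[[0,0,-0.001,0,0.01],[0,0,-0.001,0,0.01],[0,0,0,0,0.01],[0,0,0,0,0.01]]]}}

```text
time: 45.85
tool_pos: [526.8, 115.9, 170.5]
tcp_rot: [-180.0, -0.0, 99.2]
ft_force: [-0.4, -0.5, 0.3]
finger_gap: 19.6
grip_force: 58.8
```

{"fn": "servo_tool", "kwargs": {"plan": [[[0.0003,-0.0004,0,0,0.01],[0,0,0,0,0.01],[0,0,-0.002,0,0.01],[0,0,-0.002,0,0.01],[0,0,-0.002,0,0.01],[0,0,0,0,0.01],[0,0,0,0,0.01]]]}}

```text
time: 46.55
tool_pos: [527.1, 115.5, 164.4]
tcp_rot: [-180.0, -0.0, 99.2]
ft_force: [-0.2, -1.0, 0.1]
finger_gap: 19.5
grip_force: 58.8
```

In. Press home and return for the last stub.

{"fn": "servo_tool", "kwargs": {"plan": [[[0,0,-0.003,0,0.01],[0,0,-0.003,0,0.01],[0,0,-0.003,0,0.01],[0,0,-0.003,0,0.01],[0,0,-0.003,0,0.01],[0,0,-0.002,0,0.01],[0,0,-0.001,0,0.01],[0,0,-0.001,0,0.01],[0,0,-0.0005,0,0.01],[0,0,0,0,0.01]]]}}

```text
time: 47.55
tool_pos: [527.2, 115.5, 145.5]
tcp_rot: [-180.0, -0.0, 99.2]
ft_force: [-3.3, 0.5, 3.9]
finger_gap: 19.6
grip_force: 59.3
```

{"fn": "servo_tool", "kwargs": {"plan": [[[0,0,-0.001,0,0.01],[0,0,0,0,0.01],[0,0,0,0,0.045],[0,0,0,0,0.045],[0,0,0,0,0.045],[0,0,0.003,0,0.045],[0,0,0.02,0,0.045],[0,0,0.035,0,0.045],[-0.004,-0.02,0,8.5,0.045],[-0.004,-0.03,0,8.5,0.045]]]}}

```text
time: 48.55
tool_pos: [520.2, 66.0, 204.0]
tcp_rot: [179.8, 0.1, 116.7]
ft_force: [-0.4, -0.5, -1.3]
finger_gap: 45.1
grip_force: 0.0
```

{"fn": "servo_tool", "kwargs": {"plan": [[[-0.005,-0.03,0,8.5,0.045],[-0.005,-0.03,0,8.5,0.045],[-0.005,-0.03,0,8.5,0.045],[-0.005,-0.03,0,8.5,0.045],[-0.005,-0.03,0,8.5,0.045],[-0.005,-0.03,0,8.5,0.045],[-0.005,-0.03,0,8.5,0.045],[-0.004,-0.03,0,8.5,0.045],[0,-0.008,0,2.5,0.045],[0,0,0,0,0.045]]]}}

```text
time: 49.55
tool_pos: [480.0, -183.9, 202.2]
tcp_rot: [-180.0, 0.0, -173.4]
ft_force: [-0.3, -0.7, -0.2]
finger_gap: 44.7
grip_force: 0.0
```

{"fn": "servo_tool", "kwargs": {"plan": [[[0,0,0,0,0.045],[0,0,0,0,0.045]]]}}

```text
time: 49.75
tool_pos: [480.3, -181.8, 202.0]
tcp_rot: [180.0, -0.0, -173.3]
ft_force: [0.5, 0.1, 0.9]
finger_gap: 45.0
grip_force: 0.0
```

```bash
python3 - <<'E'
from h import *
rack([(461.3,-187)])
E
```

```text
t 49.75 [ 480.32 -181.77  202.04] [ 179.98   -0.   -173.3 ] gap 45.0 grip 0.0
(array([ 460.43, -187.06]), np.float64(11.57)) [ 460.77 -187.1 ] d [-19.9  -5.3]
```

{"fn": "servo_tool", "kwargs": {"plan": [[[-0.0202,-0.0049,0,0,0.045],[0,0,-0.02,0,0.045],[0,0,-0.04,0,0.045],[0,0,-0.022,0,0.045],[0,0,-0.0075,0,0.045],[0,0,0,0,0.045],[0,0,0,0,0.045]]], "force": 60}}

```text
time: 50.5
tool_pos: [460.9, -187.5, 113.9]
tcp_rot: [-179.9, 0.1, -173.3]
ft_force: [-0.8, -1.1, 0.1]
finger_gap: 44.8
grip_force: 0.0
```

{"fn": "servo_tool", "kwargs": {"plan": [[[0,0,0,0,0.01],[0,0,0,0,0.01],[0,0,0,0,0.01],[0,0,0,0,0.01],[0,0,0,0,0.01],[0,0,0,0,0.01]]]}}

```text
time: 51.1
tool_pos: [461.1, -188.0, 114.4]
tcp_rot: [-179.9, 0.1, -173.3]
ft_force: [-1.0, 0.5, 6.3]
finger_gap: 19.5
grip_force: 58.4
```

{"fn": "servo_tool", "kwargs": {"plan": [[[0,0,0.02,0,0.01],[0,0,0.045,0,0.01],[0,0,0.038,0,0.01],[0.007,0.028,0,-8.5,0.01],[0.007,0.028,0,-8.5,0.01],[0.007,0.028,0,-8.5,0.01],[0.007,0.028,0,-8.5,0.01],[0.007,0.028,0,-8.5,0.01],[0.007,0.028,0,-8.5,0.01],[0.007,0.028,0,-8.5,0.01]]]}}

```text
time: 52.1
tool_pos: [509.5, 9.7, 216.5]
tcp_rot: [179.9, 0.1, 126.9]
ft_force: [-0.6, -0.6, 0.1]
finger_gap: 19.5
grip_force: 58.8
```

{"fn": "servo_tool", "kwargs": {"plan": [[[0.007,0.028,0,-8.5,0.01],[0.007,0.028,0,-8.5,0.01],[0.007,0.028,0,-8.5,0.01],[0,0,0,-2.2,0.01],[0,0,0,0,0.01],[0,0,0,0,0.01]]]}}

```text
time: 52.7
tool_pos: [530.1, 92.4, 216.0]
tcp_rot: [180.0, 0.0, 99.6]
ft_force: [-0.7, 0.1, -0.8]
finger_gap: 19.6
grip_force: 58.7
```

```bash
python3 - <<'E'
from h import *
aim(0,102.4,G2); tilt(102.4)
s=optics.snapshot("wrist")
print(seeds(s,G2[1:3],92.5))
# black hole inside ring as a second estimate
st=sense(); g=cv2.cvtColor(s["frame"],cv2.COLOR_BGR2GRAY).astype(float); c=px(s,[*G2[0],65])[0]; rr=np.linalg.norm(px(s,[G2[0][0]+6.5,G2[0][1],65])[0]-c)
yy,xx=np.mgrid[:384,:512]; D=np.hypot(xx-c[0],yy-c[1])/rr; bg=np.median(g[(D>1.2)&(D<1.6)]); m=(abs(g-bg)>.15*bg)&(D<1.4)
k=cv2.convexHull(max(cv2.findContours(m.astype(np.uint8),0,1)[0],key=cv2.contourArea)); e=cv2.fitEllipse(k); print("hole0 dark",w(s,[e[0]],65)[0].round(2),e[1],rr)
E
```

```text
t 52.7 [530.12  92.37 216.05] [1.7997e+02 1.0000e-02 9.9620e+01] gap 19.6 grip 58.7
[(0, [521.07, 151.69], np.float64(15.81))]
hole [521.07 151.69] held at tool [ 0.64 -0.15] SHIFT [-8.8  58.72] TCP target [521.32 151.09] home z 145.4 mouth z 167.4
t 52.75 [530.07  92.14 215.93] [1.7998e+02 1.0000e-02 9.9580e+01] gap 19.5 grip 58.7
pin front [257.6 218.7]
headbottom front [257.6 225. ]
headtop front [257.5 245.5]
257 [232, 233, 244, 243, 244, 185, 119, 115, 109, 117, 154, 217, 145, 125, 113, 116, 129, 123, 94, 110, 130, 118, 82, 127, 127, 151, 234, 239, 239, 239]
[array([527.06, 115.76]), None]
hole0 dark [521.08 151.31  65.  ] (18.069618225097656, 18.394140243530273) 9.395009211302362
```

{"fn": "servo_tool", "kwargs": {"plan": [[[-0.0044,0.0294,0,0,0.01],[-0.0044,0.0294,0,-0.3,0.01],[0,0,0,0,0.01],[0,0,-0.02,0,0.01],[0,0,-0.02,0,0.01],[0,0,-0.003,0,0.01],[0,0,0,0,0.01],[0,0,0,0,0.01],[0,0,0,0,0.01],[0,0,0,0,0.01]]]}}

```text
time: 53.85
tool_pos: [521.9, 151.3, 173.7]
tcp_rot: [179.9, -0.0, 99.2]
ft_force: [-0.2, -0.4, -0.7]
finger_gap: 19.5
grip_force: 58.8
```

{"fn": "servo_tool", "kwargs": {"plan": [[[0,0,-0.001,0,0.01],[0,0,-0.001,0,0.01],[0,0,0,0,0.01],[0,0,0,0,0.01]]]}}

```text
time: 54.25
tool_pos: [521.2, 151.4, 170.5]
tcp_rot: [-180.0, -0.0, 99.2]
ft_force: [1.1, 0.4, 0.2]
finger_gap: 18.9
grip_force: 58.8
```

{"fn": "servo_tool", "kwargs": {"plan": [[[0.0001,-0.0003,0,0,0.01],[0,0,0,0,0.01],[0,0,-0.002,0,0.01],[0,0,-0.002,0,0.01],[0,0,-0.002,0,0.01],[0,0,0,0,0.01],[0,0,0,0,0.01]]]}}

```text
time: 54.95
tool_pos: [521.2, 151.1, 164.4]
tcp_rot: [-180.0, -0.0, 99.2]
ft_force: [1.0, -0.0, 0.2]
finger_gap: 19.4
grip_force: 58.7
```

{"fn": "servo_tool", "kwargs": {"plan": [[[0,0,-0.003,0,0.01],[0,0,-0.003,0,0.01],[0,0,-0.003,0,0.01],[0,0,-0.003,0,0.01],[0,0,-0.003,0,0.01],[0,0,-0.002,0,0.01],[0,0,-0.001,0,0.01],[0,0,-0.001,0,0.01],[0,0,-0.0005,0,0.01],[0,0,0,0,0.01]]]}}

```text
time: 55.95
tool_pos: [521.4, 151.1, 145.5]
tcp_rot: [180.0, -0.0, 99.2]
ft_force: [-3.0, 0.6, 4.8]
finger_gap: 19.8
grip_force: 59.2
```

{"fn": "servo_tool", "kwargs": {"plan": [[[0,0,-0.001,0,0.01],[0,0,0,0,0.01],[0,0,0,0,0.04],[0,0,0,0,0.04],[0,0,0,0,0.04],[0,0,0.003,0,0.045],[0,0,0.02,0,0.045],[0,0,0.035,0,0.045],[0.004,-0.02,0,0,0.08],[0.004,-0.03,0,0,0.08]]]}}

```text
time: 56.95
tool_pos: [530.3, 101.7, 204.0]
tcp_rot: [179.8, -0.0, 99.4]
ft_force: [0.2, 0.4, -0.2]
finger_gap: 72.5
grip_force: 0.0
```

{"fn": "servo_tool", "kwargs": {"plan": [[[0.004,-0.03,0,0,0.08],[0.004,-0.03,0,0,0.08],[0.004,-0.03,0,0,0.08],[0.004,-0.03,0,0,0.08],[0.004,-0.01,0,0,0.08],[0,0,0,0,0.08],[0,0,0,0,0.08]]]}}

```text
time: 57.65
tool_pos: [549.3, -28.3, 202.0]
tcp_rot: [-180.0, -0.0, 99.2]
ft_force: [0.1, 0.1, 0.0]
finger_gap: 79.9
grip_force: 0.0
```

```bash
python3 - <<'E'
from h import *
s,st=look(pic="pics/w9.png")
sd=seeds(s,G2,92.5); print(sd)
ok=[i for i in range(5) if sd[i] is not None]
R,t,e=fitline(ok,HO,[sd[i] for i in ok],1); y=np.degrees(np.arctan2(R[1,0],R[0,0])); print("carrier",t.round(2),y.round(2),e.round(2))
gp=t+R@[0,-76]; print("grasp pt",gp,"d",gp-st["tool_pos"][:2],"turn",y+90-st["tcp_rot"][2])
E
```

```text
t 57.65 [549.27 -28.3  201.98] [-1.7998e+02 -4.0000e-02  9.9210e+01] gap 79.9 grip 0.0
[None, None, array([532.94,  79.77]), array([538.72,  44.59]), array([544.36,   9.17])]
carrier [532.92  80.05] 9.19 [0.28 0.09 0.21]
grasp pt [545.06056648   5.02325219] d [-4.20890787 33.32163443] turn -0.01910616948579502
```

All five seeds line up (residual under 0.3 mm). Before sliding, I'll raise the wrist camera in front of the crosshead to measure the needle tip accurately.

{"fn": "servo_tool", "kwargs": {"plan": [[[-0.002,0.01,0.03,-1.4,0.08],[-0.002,0.02,0.03,-1.4,0.08],[-0.002,0.026,0.03,-1.4,0.08],[-0.002,0.026,0.03,-1.4,0.08],[-0.002,0.026,0.03,-1.4,0.08],[-0.002,0.026,0.029,-1.4,0.08],[-0.002,0.026,0,-1.4,0.08],[-0.002,0.024,0,-1.4,0.08],[0,0.009,0,0,0.08],[0,0,0,0,0.08]]]}}

```text
time: 58.7
tool_pos: [532.7, 165.8, 380.8]
tcp_rot: [-180.0, 0.0, 88.2]
ft_force: [-0.1, -0.6, 0.3]
finger_gap: 79.8
grip_force: 0.0
```

{"fn": "servo_tool", "kwargs": {"plan": [[[0,0,0,0,0.08],[0,0,0,0,0.08]]]}}

```text
time: 58.9
tool_pos: [533.3, 163.3, 380.8]
tcp_rot: [-180.0, 0.0, 88.0]
ft_force: [0.1, -0.5, -0.2]
finger_gap: 80.1
grip_force: 0.0
```

```bash
python3 - <<'E'
from h import *
import pickle
s,st=look(pic="pics/w10.png"); pickle.dump((s,st),open("w10.pkl","wb"))
p=px(s,[538.7,312.6,104])[0]; print("needle pred",p, "seeds pred",px(s,[[*q,92.5] for q in G2]).round(0).tolist())
a=s["frame"]; c=np.zeros((600,800,3),np.uint8); c[:300,:400]=cv2.resize(a,(400,300)); x0,y0=int(p[0])-50,max(0,int(p[1])-40)
z=cv2.resize(a[y0:y0+100,x0:x0+100],(400,400),interpolation=cv2.INTER_CUBIC); c[:400,400:]=z; print(x0,y0); cv2.imwrite("pics/m5.png",c)
E
```

```text
t 58.9 [533.34 163.27 380.82] [-1.7997e+02  3.0000e-02  8.8000e+01] gap 80.1 grip 0.0
needle pred [258.31749103  25.0469292 ] seeds pred [[248.0, 177.0], [254.0, 205.0], [260.0, 232.0], [265.0, 257.0], [270.0, 281.0]]
208 0
```

View pics/m5.png

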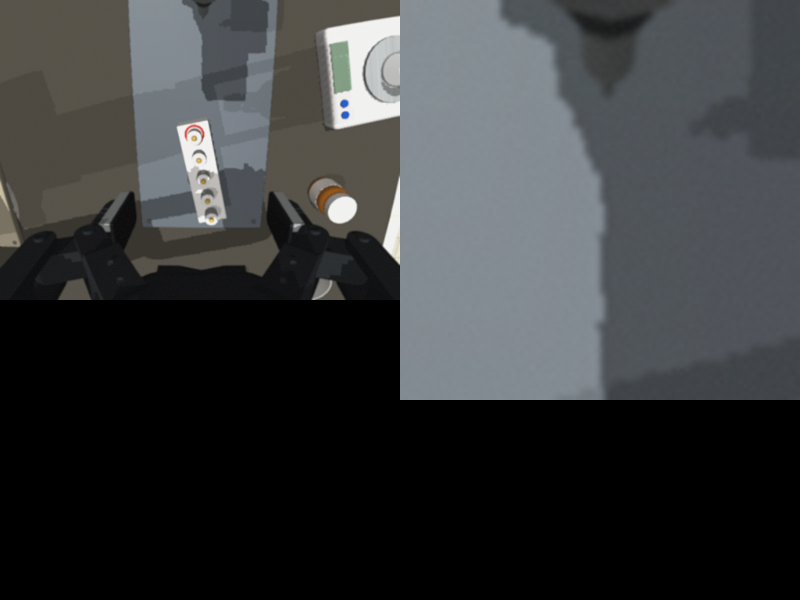

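In the wrist view, the needle tip is at (259.7,22.8). All five stubs are in the carrier, and the bed outline is visible for a cross-check.

```bash
python3 - <<'E'
from h import *
import pickle
s,st=pickle.load(open("w10.pkl","rb"))
print("tip",w(s,[(259.7,22.8)],104).round(2))
g=cv2.cvtColor(s["frame"],cv2.COLOR_BGR2GRAY); print(g[16:28,255:265])
H=hsv(s); b=((H[...,0]>95)&(H[...,0]<125)&(H[...,1]>25)&(H[...,2]>70)).astype(np.uint8)
# left edge per row, right edge per row, bottom edge per col
def firstlast(v): i=np.flatnonzero(v); return (i[0],i[-1]) if len(i) else None
L=[];Rr=[];B=[]
for y in range(20,240,3):
    q=firstlast(b[y,160:370])
    if q: L.append((160+q[0]-.5,y)); Rr.append((160+q[1]+.5,y))
for x in range(190,325,3):
    q=firstlast(b[200:310,x]); 
    if q: B.append((x,200+q[1]+.5))
def line(P):
    W=w(s,P,25)[:,:2]
    for _ in range(4):
        c=W.mean(0); d=np.linalg.svd(W-c)[2][0]; n=np.array([-d[1],d[0]]); e=abs((W-c)@n); k=e<max(1.0,2*np.median(e)); W=W[k]
    return c,d,len(W),e.max()
for n,P in(("L",L),("R",Rr),("B",B)):
    c,d,k,e=line(P); print(n,c.round(1),np.degrees(np.arctan2(d[1],d[0])).round(2),k,e.round(2))
sd=seeds(s,G2,92.5); print(sd)
E
```

```text
tip [[540.18 314.72 104.  ]]
[[66 64 64 62 61 61 61 60 59 60]
 [68 64 65 64 63 62 62 58 60 62]
 [72 67 64 62 61 62 61 62 61 69]
 [79 74 70 63 63 62 62 63 68 75]
 [83 80 74 68 64 61 64 71 78 81]
 [83 84 80 72 64 59 71 79 82 84]
 [85 86 82 74 63 64 73 81 83 85]
 [84 84 83 74 68 68 75 83 87 84]
 [84 85 82 82 76 76 82 84 84 86]
 [84 84 84 85 83 82 84 84 83 84]
 [83 84 83 84 85 83 84 86 84 83]
 [83 85 84 85 83 85 85 83 84 83]]
L [416.8 197.9] -92.37 67 0.93
R [653.4 197.9] 87.67 68 0.95
B [513.  -48.4] -2.6 36 0.94
[array([521.07, 151.29]), array([527.01, 115.74]), array([532.64,  80.3 ]), array([538.19,  44.96]), array([543.87,   9.69])]
```

The tip is at about (540.1, 314.4) from the needle pixel and from the bed edges (bed yaw −2.35°). Next I'll go above the carrier's tail end and re-measure.

{"fn": "servo_tool", "kwargs": {"plan": [[[0.0014,-0.015,0,1.4,0.08],[0.0014,-0.025,0,1.4,0.08],[0.0014,-0.025,-0.03,1.4,0.08],[0.0014,-0.025,-0.03,1.4,0.08],[0.0014,-0.025,-0.03,1.4,0.08],[0.0014,-0.023,-0.03,1.4,0.08],[0.0014,-0.01,-0.03,1.4,0.08],[0.0014,-0.01,-0.026,1.4,0.08],[0,0,0,0,0.08],[0,0,0,0,0.08]]]}}

```text
time: 59.95
tool_pos: [544.3, 5.6, 205.3]
tcp_rot: [-179.9, -0.0, 99.1]
ft_force: [-0.0, 0.5, 0.4]
finger_gap: 80.1
grip_force: 0.0
```

{"fn": "servo_tool", "kwargs": {"plan": [[[0,0,0,0,0.08],[0,0,0,0,0.08]]]}}

```text
time: 60.15
tool_pos: [545.6, 6.4, 207.3]
tcp_rot: [179.8, 0.0, 99.2]
ft_force: [0.2, 0.0, -0.2]
finger_gap: 79.9
grip_force: 0.0
```

```bash
cat >> h.py <<'E'
def cpose(g,ids=range(5)):
    s,st=look(); sd=seeds(s,g,92.5); ok=[i for i in ids if sd[i] is not None]
    R,t,e=fitline(ok,HO,[sd[i] for i in ok],1); y=np.degrees(np.arctan2(R[1,0],R[0,0])); print(ok,"carrier",t.round(2),y.round(2),e.round(2))
    return s,st,R,t,y
E
python3 - <<'E'
from h import *
s,st,R,t,y=cpose(G2)
gp=t+R@[0,-76]; print("d",gp-st["tool_pos"][:2],"turn",y+90-st["tcp_rot"][2], "seed0",t+R@[0,72])
E
```

```text
t 60.15 [545.61   6.39 207.29] [1.7981e+02 4.0000e-02 9.9240e+01] gap 79.9 grip 0.0
[1, 2, 3, 4] carrier [532.92  80.14] 9.22 [0.39 0.15 0.17 0.38]
d [-0.51010528 -1.25891505] turn -0.012583141797350095 seed0 [521.37542515 151.21404451]
```

{"fn": "servo_tool", "kwargs": {"plan": [[[-0.0005,-0.0012,-0.03,0,0.08],[0,0,-0.035,0,0.08],[0,0,-0.025,0,0.08],[0,0,-0.007,0,0.08],[0,0,0,0,0.08],[0,0,0,0,0.08]]], "force": 50}}

```text
time: 60.8
tool_pos: [545.2, 4.9, 109.9]
tcp_rot: [179.9, 0.0, 99.2]
ft_force: [0.2, 0.0, 0.5]
finger_gap: 80.0
grip_force: 0.0
```

{"fn": "servo_tool", "kwargs": {"plan": [[[0,0,0,0,0.06],[0,0,0,0,0.055],[0,0,0,0,0.045],[0,0,0,0,0.04],[0,0,0,0,0.04],[0,0,0,0,0.04],[0,0,0,0,0.04]]]}}

```text
time: 61.5
tool_pos: [545.1, 4.8, 109.7]
tcp_rot: [179.9, 0.0, 99.2]
ft_force: [-0.2, 0.1, 6.5]
finger_gap: 49.0
grip_force: 53.5
```

{"fn": "servo_tool", "kwargs": {"plan": [[[-0.0008,0.006,0,-1.1,0.04],[-0.0008,0.012,0,-1.1,0.04],[-0.0008,0.012,0,-1.1,0.04],[-0.0008,0.012,0,-1.1,0.04],[-0.0008,0.012,0,-1.1,0.04],[-0.0008,0.012,0,-1.1,0.04],[-0.0008,0.012,0,-1.1,0.04],[-0.0008,0.012,0,-1.1,0.04],[-0.0008,0.012,0,-1.1,0.04],[-0.0008,0.012,0,-1.1,0.04]]]}}

```text
time: 62.5
tool_pos: [537.2, 118.0, 109.7]
tcp_rot: [179.8, 0.1, 88.2]
ft_force: [0.4, -8.4, 6.6]
finger_gap: 48.8
grip_force: 53.5
```

{"fn": "servo_tool", "kwargs": {"plan": [[[-0.0008,0.012,0,-0.5,0.04],[-0.0005,0.008,0,0,0.04],[0,0.003,0,0,0.04],[0,0,0,0,0.04],[0,0,0,0,0.04]]]}}

```text
time: 63.0
tool_pos: [535.8, 141.6, 109.7]
tcp_rot: [179.9, 0.0, 87.7]
ft_force: [-0.3, -2.6, 7.0]
finger_gap: 48.9
grip_force: 53.5
```

```bash
python3 - <<'E'
from h import *
s,st=look(pic="pics/w11.png"); print(st["ft_force"])
t=optics.snapshot("top"); cv2.imwrite("pics/t3.png",t["frame"])
a=np.radians(st["tcp_rot"][2]); ux=np.array([np.cos(a),np.sin(a)])
p0=st["tool_pos"][:2]+ux*148.3; print("seed0 est by TCP",p0)
g=[st["tool_pos"][:2]+ux*(148.3-36*i) for i in range(5)]
print("wrist",seeds(s,g,92.5)); print("top",seeds(t,g,92.5), px(t,[*p0,92.5]))
cv2.imwrite("pics/m6.png",cv2.resize(t["frame"][190:270,60:190],(780,480),interpolation=cv2.INTER_CUBIC))
E
```

```text
t 63.0 [535.85 141.64 109.71] [1.7985e+02 2.0000e-02 8.7730e+01] gap 48.9 grip 53.5
[-0.34936145 -2.59218629  7.03938019]
seed0 est by TCP [541.71032243 289.82162135]
wrist [None, None, array([538.85, 217.88]), array([537.46, 182.11]), array([535.97, 146.7 ])]
top [None, None, None, None, None] [[102.58321166 225.57513846]]
```

View pics/m6.png

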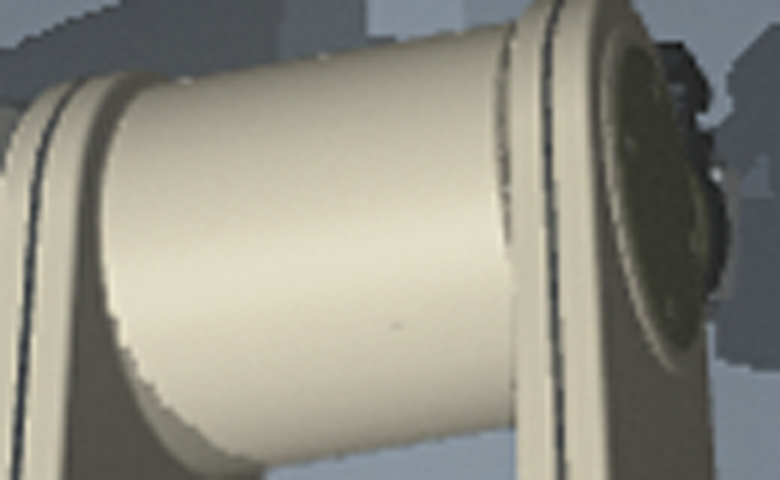

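The top view is blocked by the wrist. I need to know how close that wrist housing (left edge near column 61) is to the crosshead face.

```bash
python3 - <<'E'
from h import *
t=optics.snapshot("top"); sd=optics.snapshot("side"); cv2.imwrite("pics/s3.png",sd["frame"])
for z in(200,250,270,300,350,400): print(z,w(t,[(61,232),(47,228)],z).round(0)[:,:2].tolist())
print(sense()["joint_pos"].round(1))
f=sd["frame"]; c=np.hstack([cv2.resize(f[200:384,130:330],(435,400)),cv2.resize(t["frame"][160:300,0:130],(365,400))]); cv2.imwrite("pics/m7.png",c)
for nm,P in [("crosshead front lower",[540,289,270]),("needle tip",[540.1,314.4,104]),("cross front x-35",[505,289,300]),("cross front x+35",[575,289,300])]: print(nm,px(sd,P).round(0),px(t,P).round(0))
E
```

```text
200 [[530.0, 327.0], [537.0, 355.0]]
250 [[530.0, 302.0], [537.0, 328.0]]
270 [[530.0, 292.0], [537.0, 317.0]]
300 [[531.0, 277.0], [538.0, 301.0]]
350 [[532.0, 252.0], [538.0, 274.0]]
400 [[532.0, 227.0], [538.0, 247.0]]
[  9.5  10.8 102.9  -0.   66.2  11.8]
crosshead front lower [[252. 274.]] [[ 63. 226.]]
needle tip [[248. 321.]] [[ 89. 226.]]
cross front x-35 [[271. 272.]] [[ 53. 248.]]
cross front x+35 [[234. 261.]] [[ 55. 205.]]
```

View pics/m7.png

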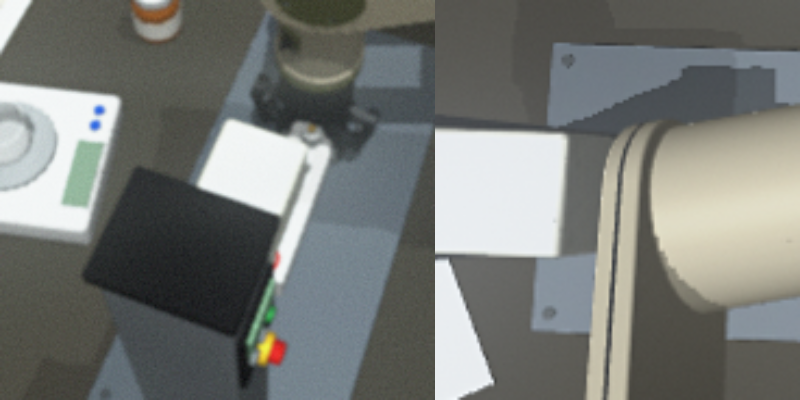

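The side view shows the gripper clear of the crosshead, and the wrist housing's symmetry puts its face about 40 mm short of the crosshead after the move. So I'll continue the slide.

{"fn": "servo_tool", "kwargs": {"plan": [[[-0.0003,0.004,0,0,0.04],[-0.0003,0.006,0,0,0.04],[-0.0004,0.006,0,0,0.04],[-0.0003,0.005,0,0,0.04],[-0.0003,0.003,0,0,0.04],[0,0,0,0,0.04],[0,0,0,0,0.04],[0,0,0,0,0.04]]]}}

```text
time: 64.0
tool_pos: [534.4, 165.3, 109.7]
tcp_rot: [179.8, 0.0, 87.7]
ft_force: [0.1, -4.3, 6.5]
finger_gap: 49.1
grip_force: 53.4
```

```bash
python3 - <<'E'
from h import *
s,st=look(); print(st["ft_force"])
a=np.radians(st["tcp_rot"][2]); ux=np.array([np.cos(a),np.sin(a)])
g=[st["tool_pos"][:2]+ux*(148.3-36*i) for i in range(5)]; sd=seeds(s,g,92.5); print(sd)
ok=[i for i in range(5) if sd[i] is not None]; R,t,e=fitline(ok,HO,[sd[i] for i in ok],1); print("seed0",t+R@[0,72],g[0],"err",np.array([540.1,314.4])-(t+R@[0,72]),e)
E
```

```text
t 64.0 [534.36 165.32 109.72] [1.7984e+02 3.0000e-02 8.7710e+01] gap 49.1 grip 53.4
[ 0.09291339 -4.27270856  6.50420515]
[None, None, array([537.39, 241.56]), array([536.  , 205.78]), array([534.51, 170.37])]
seed0 [540.33224871 313.81506436] [540.28728667 313.50623312] err [-0.23224871  0.58493564] [0.31552307 0.12775845 0.43724616]
```

{"fn": "servo_tool", "kwargs": {"plan": [[[0,0.0007,0,0,0.04],[0,0,0,0,0.04],[0,0,0,0,0.08],[0,0,0,0,0.08],[0,0,0,0,0.08],[0,0,0.002,0,0.08],[0,0,0.003,0,0.08],[-0.0008,-0.02,0.005,0,0.08],[-0.0008,-0.02,0.005,0,0.08],[-0.0008,-0.02,0.01,0,0.08]]]}}

```text
time: 65.05
tool_pos: [530.1, 106.1, 132.8]
tcp_rot: [-179.9, 0.0, 87.8]
ft_force: [-0.5, -0.7, -0.6]
finger_gap: 80.3
grip_force: 0.0
```

{"fn": "servo_tool", "kwargs": {"plan": [[[0,0,0.03,0,0.08],[0,0,0.05,0,0.08],[0,0,0.05,0,0.08],[0,0,0.05,0,0.08],[0,0.02,0.05,0,0.08],[0,0.02,0.015,0,0.08],[0,0.017,0,0,0.08],[0,0,0,0,0.08],[0,0,0,0,0.08],[0,0,0,0,0.08]]]}}

```text
time: 66.05
tool_pos: [530.5, 161.5, 373.7]
tcp_rot: [-179.9, 0.0, 87.7]
ft_force: [-0.6, 0.4, 0.1]
finger_gap: 80.0
grip_force: 0.0
```

```bash
python3 - <<'E'
from h import *
s,st=look(pic="pics/w12.png")
N=np.array([540.1,314.4]); d=np.array([.041,.9992]); g=[N-d*36*i for i in range(5)]
sd=seeds(s,g,92.5); print(sd,"needle pred px",px(s,[*N,104]),"seed0 pred",px(s,[*N,92.5]))
ok=[i for i in range(5) if sd[i] is not None]; R,t,e=fitline(ok,HO,[sd[i] for i in ok],1); print("seed0",t+R@[0,72],e)
g8=cv2.cvtColor(s["frame"],cv2.COLOR_BGR2GRAY); p=px(s,[*N,104])[0].astype(int); print(p); print(g8[max(0,p[1]-8):p[1]+16:1,p[0]-8:p[0]+9])
E
```

```text
t 66.05 [530.5  161.51 373.74] [-1.7992e+02  4.0000e-02  8.7710e+01] gap 80.0 grip 0.0
[array([540.2 , 313.03]), array([538.64, 277.07]), array([537.09, 241.3 ]), array([535.7 , 205.63]), array([534.11, 169.73])] needle pred px [[261.90246325  19.34734891]] seed0 pred [[261.78339805  22.13641004]]
seed0 [540.18584654 313.28788457] [0.25827267 0.25138816 0.07789737 0.25596429 0.3138846 ]
[261  19]
[[111 113 107  94  73  62  62  62  62  61  58  59  57  57  60  78  98]
 [162 161 158 137  94  65  61  61  62  61  59  61  57  60  77 112 143]
 [188 189 188 170 122  78  63  60  62  60  58  57  56  73 110 150 179]
 [193 192 194 182 151 112  85  66  61  59  60  65  78 106 145 177 192]
 [184 179 182 188 180 155 128  97  71  60  70  94 120 146 173 184 185]
 [161 160 175 189 193 187 169 135  88  64  94 137 165 179 187 185 177]
 [141 161 182 192 197 196 186 154  99  72 115 166 191 195 192 189 180]
 [147 175 190 195 197 195 186 155  98  73 124 176 195 195 192 192 187]
 [172 187 195 195 196 193 180 148 103  84 118 165 188 191 191 189 187]
 [194 194 195 195 195 183 163 137 114 107 118 145 169 185 185
[... 304 characters left out ...]
195 195 180 143 113 115 122 122 117 110 120 154 186 197 198]
 [215 198 195 195 186 157 121 107 106 107 105 107 130 168 191 197 197]
 [211 199 196 195 191 174 145 119 108 104 105 119 147 181 194 197 198]
 [200 196 196 195 192 187 174 156 140 130 135 152 173 189 196 198 197]
 [181 192 197 193 191 192 192 186 178 170 173 181 188 193 197 198 197]
 [161 184 195 194 191 194 197 198 193 192 190 192 194 195 197 200 193]
 [141 170 191 194 193 194 196 196 197 195 194 193 193 196 197 196 183]
 [124 141 172 186 193 196 198 198 197 195 193 192 193 197 193 182 157]
 [121 109 134 161 182 193 200 197 198 197 193 194 195 192 178 148 118]
 [128  94  92 116 150 174 184 191 191 188 186 184 181 170 143 108  88]]
```

The needle tip shows as a 3-px cylinder ending at row ~19.8. That is its front edge, so its axis is at y ≈ 315.2, which agrees with the bed. Seed0 is at y ≈ 313.3. I'll regrip and slide about 1.9 mm more.

{"fn": "servo_tool", "kwargs": {"plan": [[[0,-0.017,0,0,0.08],[0,-0.02,-0.015,0,0.08],[0,-0.02,-0.05,0,0.08],[0,0,-0.05,0,0.08],[0,0,-0.05,0,0.08],[0,0,-0.05,0,0.08],[0,0,-0.025,0,0.08],[0,0,0,0,0.08],[0,0,0,0,0.08],[0,0,0,0,0.08]]]}}

```text
time: 67.1
tool_pos: [532.4, 106.5, 140.7]
tcp_rot: [179.8, -0.0, 87.7]
ft_force: [0.6, -0.6, 1.4]
finger_gap: 79.6
grip_force: 0.0
```

{"fn": "servo_tool", "kwargs": {"plan": [[[0.0004,0.02,-0.009,0,0.08],[0.0005,0.02,-0.009,0,0.08],[0.0005,0.0189,-0.009,0,0.08],[0,0,-0.003,0,0.08],[0,0,0,0,0.08],[0,0,0,0,0.08],[0,0,0,0,0.08]]], "force": 50}}

```text
time: 67.8
tool_pos: [532.9, 164.9, 109.2]
tcp_rot: [179.9, -0.0, 87.7]
ft_force: [-0.1, 0.0, -0.4]
finger_gap: 79.9
grip_force: 0.0
```

{"fn": "servo_tool", "kwargs": {"plan": [[[0,0,0,0,0.06],[0,0,0,0,0.055],[0,0,0,0,0.045],[0,0,0,0,0.04],[0,0,0,0,0.04],[0,0,0,0,0.04],[0,0,0,0,0.04]]]}}

```text
time: 68.5
tool_pos: [532.8, 165.2, 108.8]
tcp_rot: [179.9, 0.0, 87.7]
ft_force: [0.8, -3.2, 6.0]
finger_gap: 49.1
grip_force: 53.6
```

{"fn": "servo_tool", "kwargs": {"plan": [[[0,0.001,0,0,0.04],[0,0.0009,0,0,0.04],[0,0,0,0,0.04],[0,0,0,0,0.04],[0,0,0,0,0.04]]]}}

```text
time: 69.0
tool_pos: [532.8, 166.3, 108.8]
tcp_rot: [179.9, 0.1, 87.7]
ft_force: [0.3, -8.4, 7.7]
finger_gap: 49.3
grip_force: 53.7
```

{"fn": "servo_tool", "kwargs": {"plan": [[[0.0007,0.0006,0,0,0.04],[0.0006,0.0004,0,0,0.04],[0,0,0,0,0.04],[0,0,0,0,0.04],[0,0,0,0,0.04]]]}}

```text
time: 69.5
tool_pos: [533.5, 167.1, 108.8]
tcp_rot: [-180.0, 0.1, 87.7]
ft_force: [-5.0, -8.0, 10.9]
finger_gap: 49.2
grip_force: 54.1
```

```bash
python3 - <<'E'
from h import *
s,st=look(); print(st["ft_force"])
N=np.array([540.1,315.2]); d=np.array([.041,.9992]); g=[N-d*36*i for i in range(5)]
sd=seeds(s,g,92.5); print(sd)
ok=[i for i in range(5) if sd[i] is not None]; R,t,e=fitline(ok,HO,[sd[i] for i in ok],1); print("seed0",t+R@[0,72],e)
E
```

```text
t 69.5 [533.52 167.14 108.83] [-1.7999e+02  1.3000e-01  8.7730e+01] gap 49.2 grip 54.1
[-4.96962593 -8.02586859 10.86633382]
[None, None, array([537.15, 243.27]), array([535.52, 207.74]), array([533.61, 172.27])]
seed0 [540.80477473 315.62600926] [0.45070682 0.09545214 0.46595306]
```

{"fn": "servo_tool", "kwargs": {"plan": [[[0,0,0,0,0.08],[0,0,0,0,0.08],[0,0,0,0,0.08],[0,0,0,0,0.08],[0,0,0.002,0,0.08],[0,0,0.003,0,0.08],[-0.0008,-0.02,0.005,0,0.08],[-0.0008,-0.02,0.005,0,0.08],[-0.0008,-0.02,0.01,0,0.08]]]}}

```text
time: 70.45
tool_pos: [530.5, 107.8, 132.9]
tcp_rot: [-179.9, 0.0, 87.8]
ft_force: [0.1, 0.1, 0.2]
finger_gap: 79.9
grip_force: 0.0
```

{"fn": "servo_tool", "kwargs": {"plan": [[[0,0,0.03,0,0.08],[0,0,0.05,0,0.08],[0,0,0.05,0,0.08],[0,0,0.05,0,0.08],[0,0.02,0.05,0,0.08],[0,0.02,0.015,0,0.08],[0,0.017,0,0,0.08],[0,0,0,0,0.08],[0,0,0,0,0.08],[0,0,0,0,0.08]]]}}

```text
time: 71.45
tool_pos: [530.8, 163.3, 373.8]
tcp_rot: [-179.9, 0.0, 87.7]
ft_force: [-1.2, 0.2, 0.3]
finger_gap: 79.6
grip_force: 0.0
```

```bash
python3 - <<'E'
from h import *
s,st=look(pic="pics/w13.png")
N=np.array([540.1,315.2]); d=np.array([.041,.9992]); g=[N-d*36*i for i in range(5)]
sd=seeds(s,g,92.5); print(sd)
ok=[i for i in range(1,5) if sd[i] is not None]; R,t,e=fitline(ok,HO,[sd[i] for i in ok],1); print("seed0",t+R@[0,72],e)
p=px(s,[[*N,104],[*(N-d*1.5),104],[*(t+R@[0,72]),92.5]]).round(1); print(p.tolist())
g8=cv2.cvtColor(s["frame"],cv2.COLOR_BGR2GRAY); c=int(p[0,0]); q=int(p[0,1]); y0=max(0,q-6); print(y0,c-7); print(g8[y0:q+14,c-7:c+8])
# head discs of all stubs, top z 89 -> seated heights check
print(heads(s,[t+R@[0,h] for h in HO],89))
E
```

```text
t 71.45 [530.81 163.29 373.79] [-1.7993e+02  4.0000e-02  8.7710e+01] gap 79.6 grip 0.0
[array([540.61, 314.77]), array([538.87, 279.47]), array([536.98, 243.41]), array([535.02, 207.89]), array([532.74, 172.13])]
seed0 [541.01672668 315.57957521] [0.19582314 0.29109198 0.1953707  0.33134755]
[[261.6, 20.4], [261.6, 22.0], [262.4, 22.7]]
14 254
[[190 168 125  83  64  60  63  61  59  59  58  54  61  89 139]
 [168 157 140 108  76  62  60  60  61  59  56  58  77 113 154]
 [153 164 171 150 111  77  63  59  57  58  63  77 109 147 171]
 [158 182 190 180 150 113  87  66  61  76  97 120 147 173 185]
 [176 192 197 192 180 155 119  78  70 102 139 163 179 188 191]
 [187 193 196 197 192 170 127  79  68 107 151 179 190 192 193]
 [192 195 196 196 185 157 116  74  70 101 136 162 182 191 194]
 [193 194 196 189 167 138 112  89  87 107 124 138 161 181 188]
 [194 194 198 184 148 123 120 115 115 124 123 122 137 161 170]
 [193 195 196 182 143 119 121 129 132 131 122 113 125 148 162]
 [195 196 196 182 144 117 116 125 130 127 116 109 120 148 161]
 [196 197 196 184 151 115 104 110 114 116 109 110 136 164 177]
 [196 198 196 189 166 132 107 101 104 104 109 129 162 183 191]
 [197 196 195 191 182 159 130 114 110 116 134 159 182 194 198]
 [193 197 194 193 192 183 166 153 147 154 167 182 193 196 198]
 [185 195 193 193 192 194 190 186 182 185 189 192 194 196 198]
 [171 193 195 193 193 196 198 196 194 194 192 193 195 197 198]
 [151 179 191 193 194 197 197 197 196 193 193 193 195 198 196]
 [122 151 177 190 196 199 198 197 196 194 193 193 197 194 181]
 [106 111 146 174 191 197 198 197 196 195 193 191 188 175 149]]
[(array([540.66, 316.59]), np.float64(13.87)), (array([538.94, 279.69]), np.float64(14.71)), (array([536.92, 243.73]), np.float64(14.69)), (array([534.84, 207.69]), np.float64(14.65)), (array([532.83, 171.82]), np.float64(14.63))]
```

The seed is within about 1 mm of the needle axis, and all five heads are seated in line. Next I'll measure the rack and drawer from the top view while the arm is out of the way.

```bash
python3 - <<'E'
from h import *
t=optics.snapshot("top"); H=hsv(t); f=t["frame"]; 
b=((H[...,0]>100)&(H[...,0]<130)&(H[...,1]>150)).astype(np.uint8); k=max(cv2.findContours(b,0,2)[0],key=cv2.contourArea); rc=cv2.minAreaRect(cv2.convexHull(k)); print("rack z34 box",w(t,cv2.boxPoints(rc),34).round(1).tolist(), "c",w(t,[rc[0]],25).round(1))
wo=((H[...,0]>8)&(H[...,0]<28)&(H[...,1]>60)&(H[...,2]>60)).astype(np.uint8); wo[:,:355]=0; wo[:170]=0; k=max(cv2.findContours(wo,0,2)[0],key=cv2.contourArea); rc=cv2.minAreaRect(k); print("wood",cv2.boxPoints(rc).round(1).tolist())
wh=((H[...,1]<40)&(H[...,2]>170)).astype(np.uint8); wh[:250]=0; wh[:,:350]=0; k=max(cv2.findContours(wh,0,2)[0],key=cv2.contourArea); rc=cv2.minAreaRect(k); bx=cv2.boxPoints(rc); print("front",bx.round(1).tolist(),w(t,bx,78).round(1).tolist())
g=cv2.cvtColor(f,cv2.COLOR_BGR2GRAY)
for c in (385,420,455): print(c,[int(v) for v in g[176:200,c]], [int(v) for v in g[258:298,c]])
E
```

```text
rack z34 box [[616.6, -173.6, 34.0], [623.0, -220.3, 34.0], [473.7, -238.4, 34.0], [467.6, -192.3, 34.0]] c [[ 544.8 -207.8   25. ]]
wood [[363.29998779296875, 264.0], [368.3999938964844, 181.89999389648438], [469.79998779296875, 188.1999969482422], [464.70001220703125, 270.29998779296875]]
front [[368.70001220703125, 287.8999938964844], [370.1000061035156, 264.6000061035156], [471.3999938964844, 270.70001220703125], [470.0, 294.0]] [[401.6, -293.6, 78.0], [452.4, -298.1, 78.0], [437.2, -523.3, 78.0], [386.3, -517.7, 78.0]]
385 [165, 165, 165, 167, 168, 167, 162, 100, 198, 194, 194, 193, 194, 194, 194, 196, 196, 197, 196, 196, 197, 196, 196, 197] [108, 113, 109, 86, 111, 186, 201, 165, 174, 240, 237, 235, 235, 238, 220, 84, 88, 83, 83, 83, 85, 91, 92, 90, 91, 91, 89, 92, 90, 90, 89, 88, 90, 88, 89, 88, 88, 88, 88, 87]
420 [164, 164, 164, 161, 163, 164, 166, 168, 167, 100, 211, 207, 206, 205, 205, 204, 204, 205, 205, 206, 206, 206, 205, 205] [185, 176, 144, 117, 118, 103, 93, 163, 200, 149, 176, 241, 236, 236, 236, 239, 223, 134, 81, 84, 86, 85, 78, 68, 71, 70, 77, 88, 85, 108, 158, 189, 194, 166, 113, 86, 87, 88, 89, 88]
455 [155, 155, 156, 157, 156, 157, 154, 156, 157, 160, 160, 120, 79, 85, 87, 86, 87, 88, 87, 89, 88, 89, 88, 90] [92, 91, 92, 93, 92, 91, 84, 73, 66, 161, 210, 156, 192, 238, 236, 236, 235, 237, 242, 185, 82, 88, 90, 91, 90, 89, 89, 88, 90, 90, 88, 89, 88, 87, 87, 87, 89, 86, 88, 86]
```

```bash
python3 - <<'E'
from h import *
t=optics.snapshot("top")
print("unit edge z100",w(t,[(385,183),(420,185)],100).round(1).tolist())
for z in (70,80): print(z,"front inner",w(t,[(385,266.5),(420,268.5),(455,270)],z).round(1).tolist(),"outer",w(t,[(385,272.7),(420,274.7)],z).round(1).tolist(),"ends",w(t,[(363,270),(471,276)],z)[:,:2].round(1).tolist())
for z in(35,45,60): print(z,"handle",w(t,[(420,289.5),(391,290),(440,291.5)],z)[:,:2].round(1).tolist())
E
```

```text
unit edge z100 [[631.2, -329.5, 100.0], [626.4, -406.5, 100.0]]
70 front inner [[447.2, -333.8, 70.0], [442.1, -412.1, 70.0], [438.1, -490.8, 70.0]] outer [[433.5, -333.3, 70.0], [428.4, -411.6, 70.0]] ends [[439.8, -284.3], [424.5, -526.4]]
80 front inner [[448.2, -330.4, 80.0], [443.2, -407.8, 80.0], [439.3, -485.6, 80.0]] outer [[434.7, -329.9, 80.0], [429.7, -407.3, 80.0]] ends [[441.0, -281.5], [425.8, -520.7]]
35 handle [[390.1, -425.4], [389.6, -357.9], [385.1, -471.8]]
45 handle [[391.8, -421.1], [391.2, -354.4], [386.8, -467.0]]
60 handle [[394.3, -414.7], [393.7, -349.1], [389.4, -459.8]]
```

{"fn": "servo_tool", "kwargs": {"plan": [[[0,-0.033,0,0,0.08],[0.003,-0.033,0,8.5,0.08],[0.004,-0.034,0,8.5,0.08],[0.004,-0.034,0,8.5,0.08],[0.004,-0.034,0,8.5,0.08],[0.004,-0.034,-0.02,8.5,0.08],[0.004,-0.034,-0.025,8.5,0.08],[0.004,-0.034,-0.025,8.5,0.08],[0.004,-0.034,-0.025,8.5,0.08],[0.004,-0.034,-0.025,8.5,0.08]]]}}

```text
time: 72.6
tool_pos: [565.6, -176.0, 253.4]
tcp_rot: [-180.0, -0.0, 164.5]
ft_force: [-0.0, -0.0, 0.0]
finger_gap: 80.2
grip_force: 0.0
```

{"fn": "servo_tool", "kwargs": {"plan": [[[0.004,-0.03,0,8.5,0.08],[0.004,0,0,8.5,0.08],[0,0,0,6,0.08],[0,0,0,0,0.08],[0,0,0,0,0.08]]]}}

```text
time: 73.1
tool_pos: [573.8, -204.3, 254.3]
tcp_rot: [180.0, -0.0, -173.0]
ft_force: [0.0, -0.5, -0.4]
finger_gap: 79.9
grip_force: 0.0
```

```bash
python3 - <<'E'
from h import *
s,st=look(pic="pics/w14.png"); H=hsv(s)
b=((H[...,0]>100)&(H[...,0]<130)&(H[...,1]>140)).astype(np.uint8); k=max(cv2.findContours(b,0,2)[0],key=cv2.contourArea); W=w(s,cv2.convexHull(k).reshape(-1,2),34)[:,:2].astype(np.float32)
rc=cv2.minAreaRect(W); print(rc,cv2.boxPoints(rc).round(1).tolist()); print("d",np.array(rc[0])-st["tool_pos"][:2])
E
```

```text
t 73.1 [ 573.77 -204.29  254.32] [ 1.7999e+02 -2.0000e-02 -1.7298e+02] gap 79.9 grip 0.0
((546.138916015625, -207.36395263671875), (149.47023010253906, 42.729331970214844), 6.726630210876465) [[469.3999938964844, -194.89999389648438], [474.3999938964844, -237.3000030517578], [622.9000244140625, -219.8000030517578], [617.9000244140625, -177.39999389648438]]
d [-27.63111273  -3.07474216]
```

{"fn": "servo_tool", "kwargs": {"plan": [[[-0.0276,-0.0031,-0.03,-0.3,0.08],[0,0,-0.045,0,0.08],[0,0,-0.045,0,0.08],[0,0,-0.035,0,0.08],[0,0,-0.018,0,0.08],[0,0,-0.005,0,0.08],[0,0,0,0,0.08],[0,0,0,0,0.08]]], "force": 40}}

```text
time: 73.95
tool_pos: [547.5, -207.6, 78.3]
tcp_rot: [-179.9, 0.1, -173.1]
ft_force: [0.1, -0.9, 0.1]
finger_gap: 79.8
grip_force: 0.0
```

{"fn": "servo_tool", "kwargs": {"plan": [[[0,0,0,0,0.06],[0,0,0,0,0.05],[0,0,0,0,0.03],[0,0,0,0,0.03],[0,0,0,0,0.03],[0,0,0,0,0.03]]]}}

```text
time: 74.55
tool_pos: [547.2, -207.6, 77.8]
tcp_rot: [-179.9, 0.1, -173.1]
ft_force: [-1.4, 0.3, 6.4]
finger_gap: 41.9
grip_force: 42.3
```

{"fn": "servo_tool", "kwargs": {"plan": [[[0,0,0.03,0,0.03],[0,0,0.045,0,0.03],[0,0,0.045,-8.4,0.03],[-0.002,-0.02,0,-8.4,0.03],[-0.002,-0.02,0,-8.4,0.03],[-0.002,-0.02,0,-8.4,0.03],[-0.002,-0.02,0,-8.4,0.03],[-0.002,-0.02,0,-8.4,0.03],[-0.002,-0.02,0,-8.4,0.03],[-0.002,-0.02,0,-8.4,0.03]]]}}

```text
time: 75.55
tool_pos: [532.0, -347.7, 196.0]
tcp_rot: [-180.0, -0.1, 119.4]
ft_force: [1.4, -0.3, -1.5]
finger_gap: 41.4
grip_force: 41.3
```

{"fn": "servo_tool", "kwargs": {"plan": [[[-0.002,-0.02,0,-8.4,0.03],[-0.002,-0.02,0,-8.4,0.03],[-0.001,-0.02,0,-8.4,0.03],[0,0,0,-7.9,0.03],[0,0,0,0,0.03],[0,0,0,0,0.03],[0,0,0,0,0.03]]]}}

```text
time: 76.25
tool_pos: [527.5, -406.6, 196.3]
tcp_rot: [-180.0, -0.0, 86.8]
ft_force: [0.1, 0.9, -2.1]
finger_gap: 41.6
grip_force: 41.4
```

```bash
python3 - <<'E'
from h import *
s,st=look(pic="pics/w15.png"); print(st["ft_force"])
t=optics.snapshot("top"); cv2.imwrite("pics/t15.png",t["frame"]); H=hsv(t)
b=((H[...,0]>100)&(H[...,0]<130)&(H[...,1]>140)).astype(np.uint8); k=max(cv2.findContours(b,0,2)[0],key=cv2.contourArea); rc=cv2.minAreaRect(k); z=st["tool_pos"][2]-77.8+34; W=w(t,cv2.boxPoints(rc),z); print("rack top view",W.round(1).tolist())
H=hsv(s); b=((H[...,0]>100)&(H[...,0]<130)&(H[...,1]>140)).astype(np.uint8); k=max(cv2.findContours(b,0,2)[0],key=cv2.contourArea); print("wrist rack",cv2.boundingRect(k), w(s,cv2.convexHull(k).reshape(-1,2),z)[:,:2].max(0),)
# wood side walls in wrist
wo=((H[...,0]>8)&(H[...,0]<28)&(H[...,1]>60)&(H[...,2]>60)).astype(np.uint8)
print("wood",[ (cv2.boundingRect(c)) for c in cv2.findContours(wo,0,2)[0] if cv2.contourArea(c)>300])
E
```

```text
t 76.25 [ 527.46 -406.58  196.26] [-1.7998e+02 -2.0000e-02  8.6850e+01] gap 41.6 grip 41.4
[ 0.08139326  0.89706129 -2.11691371]
rack top view [[510.7, -329.6, 152.5], [551.8, -333.6, 152.5], [545.7, -421.3, 152.5], [504.6, -416.9, 152.5]]
wrist rack (199, 94, 119, 252) [ 552.19510065 -330.23968393]
wood [(120, 56, 324, 236)]
```

{"fn": "servo_tool", "kwargs": {"plan": [[[0,0,-0.03,0,0.03],[0,0,-0.04,0,0.03],[0,0,-0.015,0,0.03],[0,0,-0.005,0,0.03],[0,0,0,0,0.03],[0,0,0,0,0.03]]]}}

```text
time: 76.95
tool_pos: [528.5, -408.0, 108.8]
tcp_rot: [179.9, 0.1, 86.6]
ft_force: [-0.2, 0.2, -1.0]
finger_gap: 41.6
grip_force: 41.2
```

{"fn": "servo_tool", "kwargs": {"plan": [[[0,0,-0.003,0,0.03],[0,0,-0.002,0,0.03],[0,0,0,0,0.03]]]}}

```text
time: 77.25
tool_pos: [527.5, -407.3, 101.9]
tcp_rot: [180.0, 0.0, 86.6]
ft_force: [-0.4, -0.2, -1.7]
finger_gap: 41.6
grip_force: 41.3
```

{"fn": "servo_tool", "kwargs": {"plan": [[[0,0,-0.002,0,0.03],[0,0,-0.002,0,0.03],[0,0,0,0,0.03]]]}}

```text
time: 77.55
tool_pos: [528.2, -407.4, 98.8]
tcp_rot: [179.9, 0.0, 86.6]
ft_force: [-0.3, 2.2, 4.6]
finger_gap: 41.7
grip_force: 42.2
```

{"fn": "servo_tool", "kwargs": {"plan": [[[0,0,-0.0005,0,0.03],[0,0,0,0,0.03],[0,0,0,0,0.06],[0,0,0,0,0.06],[0,0,0,0,0.06],[0,0,0.01,0,0.06],[0,0,0.04,0,0.06],[0,0,0.05,0,0.06],[0,0,0.03,0,0.06],[0,0,0,0,0.02]]]}}

```text
time: 78.55
tool_pos: [529.8, -409.3, 235.5]
tcp_rot: [179.5, 0.4, 86.6]
ft_force: [-0.1, 0.1, 0.1]
finger_gap: 46.9
grip_force: 0.0
```

```bash
python3 - <<'E'
from h import *
s,st=look(pic="pics/w16.png"); H=hsv(s)
b=((H[...,0]>100)&(H[...,0]<130)&(H[...,1]>140)).astype(np.uint8); k=max(cv2.findContours(b,0,2)[0],key=cv2.contourArea); W=w(s,cv2.convexHull(k).reshape(-1,2),55)[:,:2].astype(np.float32)
rc=cv2.minAreaRect(W); print("rack at z55",rc)
E
```

```text
t 78.55 [ 529.76 -409.33  235.47] [179.47   0.43  86.62] gap 46.9 grip 0.0
rack at z55 ((528.3723754882812, -406.2697448730469), (147.5222930908203, 40.96102523803711), 86.44085693359375)
```

{"fn": "servo_tool", "kwargs": {"plan": [[[-0.04,0,0,0,0],[-0.04,0,0,0,0],[-0.04,0,0,0,0],[-0.04,0,0,0,0],[-0.035,-0.003,0,0,0],[0,0,-0.04,0,0],[0,0,-0.045,0,0],[0,0,-0.045,0,0],[0,0,0,0,0],[0,0,0,0,0]]]}}

```text
time: 79.6
tool_pos: [331.6, -409.0, 96.0]
tcp_rot: [-179.9, -0.2, 86.6]
ft_force: [0.4, -1.4, 0.7]
finger_gap: -0.4
grip_force: 0.0
```

```bash
python3 - <<'E'
from h import *
s,st=look(); print(st["ft_force"])
sd=optics.snapshot("side"); t=optics.snapshot("top")
# handle height by triangulation: bar end near (+y) seen in top (391,290) ; print side prediction for some z
for z in(30,45,60): print(z,w(t,[(391,290)],z).round(0)[0], px(sd,[w(t,[(391,290)],z)[0],w(t,[(440,291.5)],z)[0]]).round(1).tolist())
g=cv2.cvtColor(sd["frame"],cv2.COLOR_BGR2GRAY); print(g[108:142,352:376:2])
E
```

```text
t 79.6 [ 331.64 -409.02   95.95] [-179.86   -0.19   86.62] gap -0.4 grip 0.0
[ 0.43083689 -1.37124898  0.70209969]
30 [ 389. -360.   30.] [[364.1, 143.4], [370.9, 119.6]]
45 [ 391. -354.   45.] [[364.0, 140.9], [370.8, 117.4]]
60 [ 394. -349.   60.] [[363.9, 138.4], [370.6, 115.1]]
[[115 196 244 247 213  87  67  67  63  62  49  47]
 [126 208 244 245 181  75  60  57  52  49  38  33]
 [144 217 245 245 157  55  47  51  52  44  44  41]
 [160 230 246 241 123  55  51  55  51  49  35  43]
 [176 237 245 227  99  48  48  48  49  47  43  45]
 [196 240 245 205  94  49  46  54  47  45  38  38]
 [201 244 247 192 126  76  50  48  52  50  37  29]
 [208 245 244 173 156 120  70  60  68  77  33  35]
 [219 243 241 146 142 137  85  82  86  93  37  27]
 [234 244 238 113  96 110  90  92  90  96  37  30]
 [241 245 217  91  58  67  71  81  90  87  40  22]
 [242 244 189  79  46  49  52  65  90  80  47  26]
 [245 243 161  75  51  50  48  64  92  75  46  29]
 [244 240 137  57  49  53  52  74  90  63  45  31]
 [245 239 126  56  52  52  53  83  99  58  49  38]
 [246 221 132  59  53  48  50 115 102  51  48  44]
 
[... 217 characters left out ...]
 69  54  52 131 162  76  44  51  45]
 [204 120  79  73  48  57 145 149  58  50  51  51]
 [187 118  72  67  57  64 154 140  51  51  48  52]
 [172 131  72  71  60  79 163 130  48  49  53  45]
 [151 115  67  69  64  95 167 114  52  50  51  50]
 [147 116  87  74  59 110 169  91  48  54  48  46]
 [154 159 128  96  74 133 165  80  51  56  49  52]
 [141 159 160 136 109 145 148  62  48  50  46  55]
 [108 127 151 155 146 161 139  51  48  51  50  48]
 [ 85  85 107 124 148 171 132  41  42  48  56  48]
 [ 80  70  70  86 121 190 123  54  42  44  40  48]
 [ 78  71  72  61 100 181 107  57  43  43  45  44]
 [ 74  76  67  50  82 140  96  66  43  41  44  39]
 [ 71  69  68  56  56  97  70  69  49  42  47  44]]
```

{"fn": "servo_tool", "kwargs": {"plan": [[[0.01,0,0.003,0,0],[0.015,0,0,0,0],[0.015,-0.001,0,0,0],[0.015,-0.001,0,0,0],[0.02,-0.001,0,0,0],[0.02,-0.001,0,0,0],[0.02,-0.001,0,0,0],[0.02,-0.001,0,0,0],[0.02,-0.001,0,0,0],[0.02,-0.001,0,0,0]]]}}

```text
time: 80.75
tool_pos: [509.6, -418.2, 100.9]
tcp_rot: [180.0, 0.1, 86.7]
ft_force: [-2.3, -1.5, 0.3]
finger_gap: 0.0
grip_force: 0.9
```

{"fn": "servo_tool", "kwargs": {"plan": [[[0.015,-0.001,0,0,0],[0.01,-0.001,0,0,0],[0.005,0,0,0,0],[0,0,0,0,0],[0,0,0,0,0]]]}}

```text
time: 81.25
tool_pos: [537.3, -420.1, 100.0]
tcp_rot: [-180.0, -0.0, 86.6]
ft_force: [-0.8, 0.2, 0.1]
finger_gap: 0.1
grip_force: 0.0
```

{"fn": "servo_tool", "kwargs": {"plan": [[[0.005,0,0,0,0],[0.005,0,0,0,0],[0.004,0,0,0,0],[0,0,0,0,0],[0,0,0,0,0]]]}}

```text
time: 81.75
tool_pos: [551.7, -420.1, 100.1]
tcp_rot: [180.0, -0.0, 86.6]
ft_force: [0.1, 0.9, 0.6]
finger_gap: 0.1
grip_force: 0.0
```

{"fn": "servo_tool", "kwargs": {"plan": [[[0.002,0,0,0,0],[0.002,0,0,0,0],[0,0,0,0,0]]]}}

```text
time: 82.05
tool_pos: [555.7, -420.1, 100.0]
tcp_rot: [180.0, 0.0, 86.6]
ft_force: [-0.4, -0.6, 0.7]
finger_gap: -0.2
grip_force: 0.1
```

{"fn": "servo_tool", "kwargs": {"plan": [[[0.002,0,0,0,0],[0,0,0,0,0]]]}}

```text
time: 82.25
tool_pos: [557.1, -420.3, 100.0]
tcp_rot: [-179.9, -0.0, 86.6]
ft_force: [-3.7, -0.2, 2.4]
finger_gap: 0.1
grip_force: 2.0
```

{"fn": "servo_tool", "kwargs": {"plan": [[[0.0015,0,0,0,0],[0,0,0,0,0],[0,0,0,0,0]]]}}

```text
time: 82.55
tool_pos: [557.4, -420.3, 99.9]
tcp_rot: [-179.8, -0.0, 86.6]
ft_force: [-10.1, 1.1, 5.8]
finger_gap: -0.1
grip_force: 5.5
```

{"fn": "servo_tool", "kwargs": {"plan": [[[0.0015,0,0,0,0],[0,0,0,0,0],[0,0,0,0,0]]]}}

```text
time: 82.85
tool_pos: [557.7, -420.3, 99.8]
tcp_rot: [-179.7, -0.1, 86.6]
ft_force: [-18.3, 1.8, 9.6]
finger_gap: -0.1
grip_force: 9.3
```

Hard stop: the drawer is shut. Back off, rise to a parked position clear of everything, and check the scene.

{"fn": "servo_tool", "kwargs": {"plan": [[[-0.01,0,0,0,0],[-0.03,0,0,0,0],[-0.04,0,0,0,0],[-0.04,0,0.02,0,0],[-0.04,0.01,0.04,0,0],[0,0.02,0.05,0,0],[0,0,0.05,0,0],[0,0,0,0,0],[0,0,0,0,0]]]}}

```text
time: 83.75
tool_pos: [406.5, -393.7, 253.8]
tcp_rot: [179.8, 0.2, 86.6]
ft_force: [-0.1, 0.6, -0.2]
finger_gap: 0.3
grip_force: 0.0
```

```bash
python3 - <<'E'
from h import *
print(sense()["tool_pos"],sense()["ft_force"])
t=optics.snapshot("top"); H=hsv(t); g=cv2.cvtColor(t["frame"],cv2.COLOR_BGR2GRAY); f0=cv2.imread("pics/top0.png")
for c in(385,420,455): print(c,g[176:215,c].tolist())
N=np.array([540.4,315.0]); d=np.array([.05,.9988]); gg=[N-d*36*i for i in range(5)]
print(px(t,[[*q,92.5] for q in gg]).round(1).tolist()); print("seeds top",seeds(t,gg,92.5))
D=cv2.absdiff(t["frame"],f0).max(2); 
for n,(x,y) in {"jar":(231,126),"beaker":(300,138)}.items(): print(n,"diff px>40 in patch",int((D[y-22:y+22,x-20:x+20]>40).sum()))
ye=(H[...,0]>8)&(H[...,0]<32)&(H[...,1]>90); print([ (c.round(1).tolist(),int(a)) for c,a in blobs(ye[200:260,60:270],3)])
E
```

```text
[ 406.52232824 -393.69603446  253.8067564 ] [-0.06429473  0.62366034 -0.1590549 ]
385 [165, 164, 163, 165, 166, 166, 159, 87, 232, 237, 234, 234, 235, 236, 175, 101, 106, 106, 77, 78, 79, 78, 78, 77, 79, 77, 79, 79, 78, 78, 79, 78, 78, 80, 78, 78, 77, 77, 78]
420 [163, 162, 159, 160, 161, 162, 164, 166, 164, 93, 213, 239, 235, 235, 235, 237, 238, 104, 118, 170, 103, 85, 89, 88, 87, 80, 80, 81, 80, 76, 67, 119, 184, 195, 180, 147, 83, 87, 87]
455 [153, 154, 154, 156, 157, 156, 155, 154, 155, 158, 156, 115, 139, 242, 236, 235, 235, 237, 238, 96, 119, 117, 103, 88, 87, 88, 88, 88, 87, 88, 87, 87, 89, 87, 87, 86, 86, 87, 86]
[[91.1, 226.2], [107.4, 227.0], [123.8, 227.7], [140.2, 228.5], [156.5, 229.2]]
seeds top [array([539.8 , 313.08]), array([538.54, 277.82]), array([536.19, 241.97]), array([534.09, 205.98]), array([531.93, 170.15])]
jar diff px>40 in patch 0
beaker diff px>40 in patch 0
[([32.0, 26.5], 8), ([48.0, 27.0], 9), ([64.3, 28.0], 7), ([80.7, 28.9], 9), ([97.0, 29.8], 10)]
```

```bash
python3 -c "
from bench import r
print(r.hand_in())"
```

```text
the job is handed in; nothing more can be done
None
```

The job is handed in at about 84 s of the 210 s allowed: five stubs pressed home in the carrier, the ringed seed within about 1 mm of the needle axis by camera, the empty rack flat in the shut drawer, and the needle, beaker and jar untouched; I once bumped the carrier about 21 mm along the bed early on.

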